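Put the short sockets back in the tote tray

TASK

Put the three loose short sockets back in the tote tray: set each one down, without dropping it, upright with its mouth up in the middle of the front lane, straight in front of the deep socket of the same diameter, so that the two rows stand in a neat grid. Then swing the tray's carrying handle up so that it stands straight up, ready to carry. Leave the sockets already in the tray in their places and do not disturb the other things on the bench.

Things in the scene. Friction and masses are not known exactly. Their poses are not given: they have to be found in the camera images.
- tray: Grey sheet-steel tote tray, 173 mm (its x) by 296 mm (its y), black liner; heavy, stays put. Origin: centre of its underside, on the bench; x points to its back, away from the robot, y left, z up. Walls 3 mm thick, 22 mm high. A like partition along x = 0 makes a front and a back lane. Each end wall has a 44 mm wide ear, 70 mm high, for the handle's pivot.
- front_lane (a point): Middle of the front lane's floor, 5 mm above the tray's origin, at tray x = -42.5 mm, y = 0. The lane is 82 mm wide between wall and partition. The grid has four columns 70 mm apart, at tray y = +105, +35, -35, -105 mm; nothing marks them but the sockets standing there.
- back_lane (a point): Middle of the back lane's floor, 5 mm above the tray's origin, at tray x = +42.5 mm, y = 0; 82 mm wide, same columns. The deep sockets stand along it.
- deep_xl: The largest deep socket: round chrome steel, 42 mm across (a tenth less over its lowest 25 mm), 85 mm tall, standing hexagon mouth up in the middle of the tray's back lane, leftmost (+y) column. Origin: centre of its underside; z up.
- short_xl: The largest short socket: round chrome steel, 42 mm across over its upper 28 mm, 38 mm across below that, 48 mm tall, standing hexagon mouth up on the bench to the right of the tray; it belongs in the front lane in front of the deep socket of the same diameter (leftmost (+y) column). Origin: centre of its underside; z up through the mouth. About 290 g.
- deep_l: The second largest deep socket: round chrome steel, 35 mm across (a tenth less over its lowest 25 mm), 85 mm tall, standing hexagon mouth up in the middle of the tray's back lane, second column from the left. Origin: centre of its underside; z up.
- short_l: The second largest short socket: round chrome steel, 35 mm across over its upper 28 mm, 32 mm across below that, 48 mm tall, standing hexagon mouth up on the bench to the right of the tray; it belongs in the front lane in front of the deep socket of the same diameter (second column from the left). Origin: centre of its underside; z up through the mouth. About 190 g.
- deep_m: The third largest deep socket: round chrome steel, 28 mm across (a tenth less over its lowest 25 mm), 85 mm tall, standing hexagon mouth up in the middle of the tray's back lane, third column from the left. Origin: centre of its underside; z up.
- short_m: The third largest short socket: round chrome steel, 28 mm across over its upper 28 mm, 25 mm across below that, 48 mm tall, standing hexagon mouth up on the bench to the right of the tray; it belongs in the front lane in front of the deep socket of the same diameter (third column from the left). Origin: centre of its underside; z up through the mouth. About 120 g.
- deep_s: The smallest deep socket: round chrome steel, 22 mm across (a tenth less over its lowest 25 mm), 85 mm tall, standing hexagon mouth up in the middle of the tray's back lane, rightmost (-y) column. Origin: centre of its underside; z up.
- short_s: The smallest short socket: round chrome steel, 22 mm across over its upper 28 mm, 20 mm across below that, 48 mm tall, already standing in the middle of the front lane, rightmost column, in front of its deep mate. Origin: centre of its underside; z up through the mouth. About 70 g.
- handle (a joint): Angle of the tray's folding carrying handle, a steel bail pivoted on the end ears. 0 = flat towards the robot, its bar in front of the tray; pi/2 = straight up over the partition; pi = flat to the back. Stiff hinge: it needs about 5 N at the bar and stays where it is left; no stop or click at upright. It starts at 0 to 0.3 rad.
- handle_grip (a point): Middle of the handle's bar, centre of its round black grip (22 mm across, 130 mm long; the steel bar beyond is 12 mm across). The bar runs along the tray's y, 135 mm from the pivot line; folded flat its centre is 55 mm above the bench and 48 mm in front of the tray's front wall.
- handle_pivot (a point): Middle of the handle's pivot line: above the tray's partition, 55 mm above the tray's origin. The line runs along the tray's y.
- ratchet: Bystander: ratchet with a red grip, 245 mm long, 28 mm thick, lying on the bench at the far right. Origin: its underside, near the middle of its length; its x runs along it.
- parts_box: Bystander: closed cardboard parts box, 75 x 110 x 45 mm, on the bench behind the loose sockets. Origin: centre of its underside.
- spray_can: Bystander: spray can, 58 mm across, 170 mm tall, standing on the bench to the left of the tray. Origin: centre of its underside.
Things that resemble listed ones, but are neither listed nor needed, are in the scene too. Leave any red look-alike of the short_l alone. What is shaped like the deep_xl but pink or yellow is not meant.

How it is judged:
On the way, in this order (a step that is already met when the one before it is completed fails the run):
1. the three loose short sockets stand in the front lane, each in front of its deep mate (x of short_xl in the frame of tray between -0.0525 and -0.0325 m and y of short_xl in the frame of tray between 0.095 and 0.115 m and z of each of short_xl, short_l, short_m in the frame of tray below 0.008 m and angle between each of short_xl, short_l, short_m's own z axis and vertical below 0.1 rad and x of short_l in the frame of tray between -0.0525 and -0.0325 m and y of short_l in the frame of tray between 0.025 and 0.045 m and x of short_m in the frame of tray between -0.0525 and -0.0325 m and y of short_m in the frame of tray between -0.045 and -0.025 m), for 0.2 s.
2. the handle stands straight up (value of joint handle between 1.421 and 1.721 rad and velocity of joint handle between -0.05 and 0.05 rad/s), for 0.2 s.
At the end, for the whole second after the job is handed in: All eight sockets stand upright (0.1 rad), mouth up, at rest on the tray floor, each within 10 mm in x and y of its grid place: deep ones mid back lane, short ones mid front lane before the deep one of equal diameter. Handle at rest within 0.15 rad of straight up (all of step 1 and all of step 2 and x of deep_xl in the frame of tray between 0.0325 and 0.0525 m and y of deep_xl in the frame of tray between 0.095 and 0.115 m and z of each of deep_xl, deep_l, deep_m, deep_s, short_s in the frame of tray below 0.008 m and angle between each of deep_xl, deep_l, deep_m, deep_s, short_s's own z axis and vertical below 0.1 rad and linear speed of each of deep_xl, short_xl, deep_l, short_l, deep_m, short_m, deep_s, short_s below 0.02 m/s and x of deep_l in the frame of tray between 0.0325 and 0.0525 m and y of deep_l in the frame of tray between 0.025 and 0.045 m and x of deep_m in the frame of tray between 0.0325 and 0.0525 m and y of deep_m in the frame of tray between -0.045 and -0.025 m and x of deep_s in the frame of tray between 0.0325 and 0.0525 m and y of deep_s in the frame of tray between -0.115 and -0.095 m and x of short_s in the frame of tray between -0.0525 and -0.0325 m and y of short_s in the frame of tray between -0.115 and -0.095 m); the robot touches nothing.
It fails at once if a socket that already stood in the tray is knocked over (angle between any of deep_xl, deep_l, deep_m, deep_s, short_s's own z axis and vertical above 0.5 rad).
It fails at once if a loose short socket is dropped or thrown (moves free of the fingers faster than 0.7 m/s, a drop of about 25 mm) ((linear speed of short_xl above 0.7 m/s and contact force between short_xl and the fingers below 0.05 N) or (linear speed of short_l above 0.7 m/s and contact force between short_l and the fingers below 0.05 N) or (linear speed of short_m above 0.7 m/s and contact force between short_m and the fingers below 0.05 N)).
It fails at once if the ratchet, parts box or spray can is shoved more than 30 mm or knocked over (distance of any of ratchet, parts_box, spray_can from where it was at the start of the episode above 0.03 m or angle between spray_can's own z axis and vertical above 0.5 rad).
It also fails if it takes over 72 s, if anything falls off the work surface, if the arm or the gripper's body presses on something with over 40 N, if the wrist force passes 120 N, or if a joint passes its speed limit or range.

ROBOT

A 6-joint arm with a two-finger parallel gripper is mounted at the origin on the work surface. World frame = base frame: x ahead of the robot, y to its left, z up, the work surface at z = 0. Lengths are in m, angles in rad, forces in N, time in s.
With the tool pointing down it reaches from about 0.275 to 0.85 m from the base axis. Payload 5.2 kg.
Tool frame: the origin (TCP) lies on the centre line of the jaws, within the pads' length; the fingertips stand 25 mm ahead of it and the grasp point (between the pads) lies 6 mm ahead of it (bot.nose_length is the distance from the TCP to the fingertips, in m); z points along the fingers, y is the line along which they close (so a half turn about z gives the same grasp; the last joint's range is limited). The gripper opens to 85 mm and grips with 20 to 120 N. Pads are 22 mm wide; open, the fingers measure 114 mm over their backs; the gripper's body (76 mm by 85 mm) begins 54 mm behind the grasp point. The pads swing forward as they close: fully open they stand 13 mm farther back than shut.
Start: joints at [1.025, 0.259, 1.535, -0, 1.348, -0.203], TCP at [0.185, 0.518, 0.23] pointing down, gripper open.
Joint ranges: [-3.14, 3.14], [-0.91, 2.08], [0.19, 2.58], [-1.22, 4.36], [0.22, 2.71], [-3.12, 3.12]. Speed limits (rad/s): [2.57, 2.57, 3.14, 3.14, 3.14, 3.14].

INTERFACE

Orientations are given as a rotation vector (axis times angle).
In Python, from bench import bot, eyes gives the robot as it stands. The module is installed in compiled form; this text tells all that it offers.
- The arm moves only by the tool move_arm, never from a script. Its argument "commands" is a list of rows, each an object of numbers: "tx", "ty", "tz": the shift along the tool's x, y, z in units of 0.25 m (1.0 is 0.25 m); "wx", "wy", "wz": the turn, a rotation vector about the tool's x, y, z in units of 5 degrees (1.0 is 5 degrees). In form: [{"tx": .., "ty": .., "tz": .., "wx": .., "wy": .., "wz": ..}, ...]. A call has 1 to 10 rows; each row shifts and turns the commanded pose from where the row before left it, along the tool's axes as they then stand; what a row does not reach is not made up. A row lasts 1/10 s, in which the tool goes at most 50 mm and 8.59 degrees, less where a joint would pass 70% of its speed; a pose out of reach is approached as far as the arm can. A call with a number of a shift or a turn outside -1 to 1 is refused whole. A call with a gripper value outside its range is refused whole. "jaw" is the closure, from -1 (fully open) to 1 (shut), set as the call begins (left out, the last holds). The fingers move at their own pace and stop on an object; the grip force is fixed at half the most. Time passes only in rows, so rows that do not move let the fingers close. It gives the time, the measured TCP pose, the force, the opening and the grip force at its end, in the units of the state.
- bot.get_obs(): the state, without advancing time (a new reading comes with each control period).
- eyes.camera(name): name is "scene" or "top" or "wrist"; returns (picture, depth): 480x640x3 uint8, red, green, blue; 480x640 float32, m along the optical axis (not along the pixel's ray), 0 where there is no reading.
- eyes.get_calibration(name): a dict with "mtx" (3x3 intrinsics, pixels), "world_to_cam" (4x4, takes a point from world to camera coordinates); the wrist camera has in their place "T_tool_cam" (4x4, takes a point from camera to tool coordinates, whose origin is the TCP and whose axes are the flange's). Camera axes: x right, y down, z forward; pixel columns grow to the right and rows downward; lengths in m; the calibration is good to about 2 mm. A picture is of the moment at which its call begins: read the wrist's pose just before it. get_calibration takes no time and is no camera call.
- bot.job_done(): hands the job in; it is judged then, once.
The state is a dict: "clock": time; "joints": joint angles; "dq": joint speeds; "joint_efforts": joint torques, N m; "ee_pos": TCP position; "tcp_rot": TCP orientation; "ft_force": force on the tool from outside, world axes, zero at the start; "moment": the same for the moment, N m; "grip_width": opening from 0.0 (shut) to 1.0 (fully open); "grasp_force": force on a finger pad.
Only numpy, scipy, OpenCV 4.12 (cv2) and the standard library are available. Lean on these libraries where they do the work, as an engineer would, in place of code of your own. Each camera call takes 0.05 s, during which the arm holds its last target. There are 200 camera calls.

## Working session

There is one attempt and no reset: what is moved stays moved. The work goes in short steps, Python scripts to look and compute and a tool call to move; the robot and the scene stay as the last step left them, time stands still between calls to the robot, and variables do not carry over. Pictures are saved under pics/ and viewed, at most 10 in all, crops included, and the job is handed in when it is done.

Besides the shell and the picture viewer there is one more tool, called after ">>>" by a JSON object that holds its "method" and its "body". move_arm: Moves the arm, as the interface text tells. Its arguments: {"type":"object","properties":{"commands":{"type":"array","items":{"type":"object","properties":{"tx":{"type":"number"},"ty":{"type":"number"},"tz":{"type":"number"},"wx":{"type":"number"},"wy":{"type":"number"},"wz":{"type":"number"}}}},"jaw":{"type":"number"}},"required":["commands"]}

```bash
mkdir -p pics
cat > h.py <<'E'
import numpy as np, cv2
from scipy.spatial.transform import Rotation as R
from bench import bot, eyes
def grab(n):
    o=bot.get_obs(); p,d=eyes.camera(n); c=eyes.get_calibration(n)
    if n=="wrist":
        T=np.eye(4);T[:3,:3]=R.from_rotvec(o["tcp_rot"]).as_matrix();T[:3,3]=o["ee_pos"];C=T@np.array(c["T_tool_cam"])
    else: C=np.linalg.inv(np.array(c["world_to_cam"]))
    K=np.array(c["mtx"]); v,u=np.mgrid[:480,:640]
    P=np.stack([(u-K[0,2])/K[0,0]*d,(v-K[1,2])/K[1,1]*d,d,np.ones_like(d)],-1)@C.T
    W=P[...,:3]; W[d==0]=np.nan
    return p,d,W,K,C
def save(n,p): cv2.imwrite("pics/"+n+".png",p[...,::-1])
E
python3 - <<'E'
from h import *
o=bot.get_obs(); print(o)
for n in("scene","top"):
    p,d,W,K,C=grab(n); save(n,p); np.savez(n+".npz",p=p,W=W,C=C,K=K); print(n,C.round(3).tolist(),K.tolist())
print(np.array(eyes.get_calibration("wrist")["T_tool_cam"]).round(3).tolist(), bot.nose_length)
E
```

```text
{'clock': 0.0, 'joints': array([ 1.02522634e+00,  2.59343185e-01,  1.53607551e+00, -7.11330257e-06,
        1.34799708e+00, -2.02815713e-01]), 'dq': array([ 0.00070388,  0.00085101, -0.00040204, -0.00145651,  0.00175534,
        0.00168387]), 'joint_efforts': array([ 1.06295847e-03, -4.46014059e+01, -2.90574020e+01, -2.53509979e-04,
        1.18383145e-02, -5.45317869e-05]), 'ee_pos': array([0.18455597, 0.51755448, 0.22957763]), 'tcp_rot': array([-5.35650369e-01, -3.09492002e+00,  2.66900299e-03]), 'ft_force': array([ 1.46720361, -0.31428047, -0.45415098]), 'moment': array([-0.00172095,  0.02127289,  0.02776978]), 'grasp_force': 0.0, 'grip_width': 0.9964854733209432}
scene [[-0.718, 0.51, -0.474, 1.338], [0.696, 0.531, -0.483, 0.708], [0.006, -0.677, -0.736, 1.195], [0.0, 0.0, 0.0, 1.0]] [[601.7755663419736, 0.0, 316.4342600069938], [0.0, 601.7755663419736, 237.09092659337753], [0.0, 0.0, 1.0]]
top [[-0.013, -0.982, 0.19, 0.405], [-1.0, 0.015, 0.007, -0.015], [-0.01, -0.19, -0.982, 1.162], [0.0, 0.0, 0.0, 1.0]] [[484.28693934097936, 0.0, 313.524832548131], [0.0, 484.28693934097936, 236.35471308617477], [0.0, 0.0, 1.0]]
[[0.001, -0.951, -0.309, 0.078], [1.0, 0.001, 0.001, 0.0], [-0.0, -0.309, 0.951, -0.145], [0.0, 0.0, 0.0, 1.0]] 0.025
```

View pics/top.png

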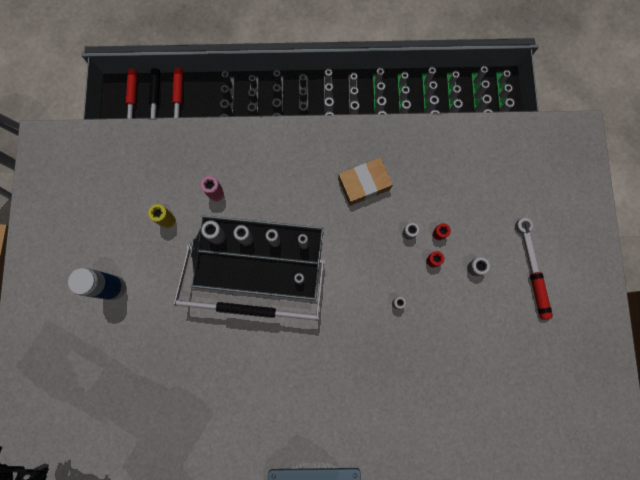

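View pics/scene.png

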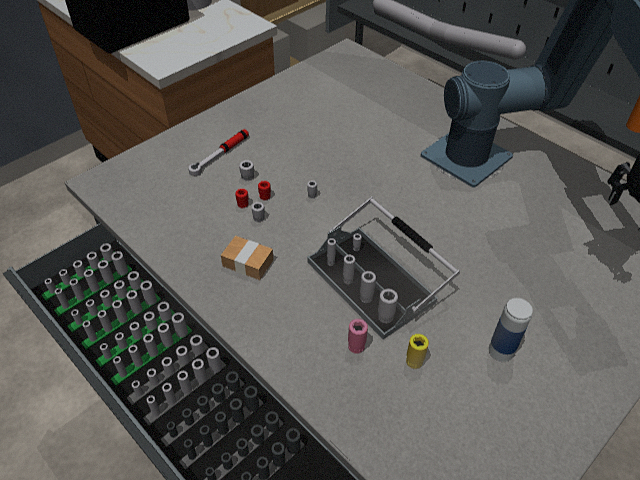

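In the top view, the silver loose sockets are at (411,230), (480,266) and (400,302). Red look-alikes are at (443,231) and (436,259), pink at (211,187) and yellow at (159,214). The tray is at about (258,257), with its deep row at y≈235. short_s is at (299,279) and the handle bar at about (247,309), near flat.

By size I take xl=(480,266), l=(411,230) and m=(400,302). I'll check this with measured diameters and a crop.

Run:
```python
from h import *
z=np.load("top.npz");p,W=z["p"],z["W"]
save("crop",cv2.resize(p[205:325,180:520],None,fx=2.3,fy=2.3,interpolation=cv2.INTER_CUBIC))
def fit(name,u,v,lo,hi,r=16):
    w=W[v-r:v+r,u-r:u+r].reshape(-1,3); q=w[(w[:,2]>lo)&(w[:,2]<hi)]
    (cx,cy),rad=cv2.minEnclosingCircle(q[:,:2].astype(np.float32))
    print(name,len(q),"ctr",round(cx,4),round(cy,4),"D",round(2*rad,4),"mean",q.mean(0).round(4),"zmax",np.nanmax(w[:,2]).round(4))
for a in [("xl",480,266),("l",411,230),("m",400,302),("red1",443,231),("red2",436,259)]: fit(*a,.042,.056)
for a in [("dxl",211,231),("dl",242,234),("dm",272,237),("ds",303,240)]: fit(*a,.083,.097)
fit("ss",299,279,.045,.06,10)
w=W[295:325,215:278].reshape(-1,3);q=w[w[:,2]>.045]
print("grip",len(q),q.min(0).round(3),q.max(0).round(3),q.mean(0).round(4),np.polyfit(q[:,1],q[:,0],1))
# tray wall tops
w=W[205:305,185:330].reshape(-1,3);q=w[(w[:,2]>.017)&(w[:,2]<.026)]
rect=cv2.minAreaRect(q[:,:2].astype(np.float32));print(len(q),rect)
for a,u,v in [("spray",85,282),("box",365,180),("ratch",527,226),("ratend",546,316)]:print(a,W[v,u].round(3))
```

```text
xl 190 ctr 0.5462 -0.3912 D 0.0423 mean [ 0.5458 -0.3908  0.0467] zmax 0.0526
l 133 ctr 0.6338 -0.2367 D 0.0355 mean [ 0.633  -0.2367  0.0468] zmax 0.0521
m 95 ctr 0.4637 -0.2004 D 0.0279 mean [ 0.4637 -0.2002  0.0473] zmax 0.0528
red1 132 ctr 0.6305 -0.3105 D 0.036 mean [ 0.6304 -0.3095  0.0465] zmax 0.0528
red2 131 ctr 0.5646 -0.2907 D 0.0352 mean [ 0.5642 -0.2904  0.0465] zmax 0.051
dxl 190 ctr 0.6316 0.2286 D 0.0425 mean [0.6315 0.2281 0.0887] zmax 0.0944
dl 141 ctr 0.6242 0.1575 D 0.0357 mean [0.6234 0.1576 0.0889] zmax 0.0938
dm 93 ctr 0.6172 0.0888 D 0.028 mean [0.6165 0.0887 0.0888] zmax 0.0934
ds 64 ctr 0.6078 0.0193 D 0.0223 mean [0.6073 0.0191 0.0883] zmax 0.0916
ss 60 ctr 0.5231 0.0298 D 0.0219 mean [0.523  0.0298 0.0512] zmax 0.0558
grip 627 [0.434 0.075 0.09 ] [0.468 0.211 0.11 ] [0.4501 0.1432 0.1026] [0.11728904 0.43332231]
756 ((0.5784732103347778, 0.12868089973926544), (0.298794150352478, 0.1744929999113083), 83.26840209960938)
spray [0.508 0.466 0.167]
box [ 0.757 -0.131  0.045]
ratch [ 0.641 -0.515  0.027]
ratend [ 0.429 -0.54   0.024]
```

View pics/crop.png

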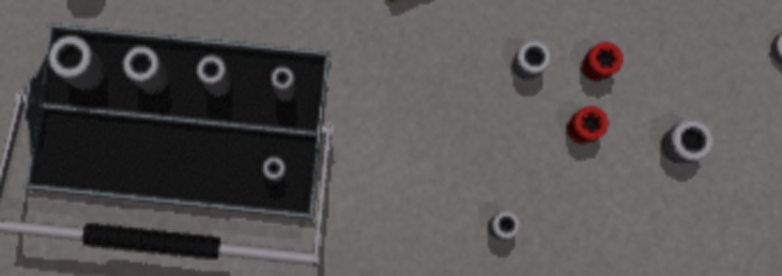

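The crop and the fitted diameters (42.3, 35.5 and 27.9 mm) confirm the choice: xl=(480,266), l=(411,230), m=(400,302), all silver. Red ones are left alone. Tray centre is about (0.578, 0.1286) with yaw about -0.115. First I'll turn the tool so that it closes along tray x.

>>> {"method": "move_arm", "body": {"commands": [{"wz":1},{"wz":1},{"wz":1},{"wz":1},{"wz":1},{"wz":1},{"wz":1},{"wz":1},{"wz":1},{"wz":1}], "jaw": -1}}

```text
schema error: expected keys tx, ty, tz, wx, wy, wz
```

>>> {"method": "move_arm", "body": {"commands": [{"wz":1},{"wz":1},{"wz":1},{"wz":1},{"wz":1},{"wz":0.39},{}]}}

```text
schema error: expected keys tx, ty, tz, wx, wy, wz
```

```bash
cat >> h.py <<'E'
yaw=-.115; TX=np.array([np.cos(yaw),np.sin(yaw)]); TY=np.array([-TX[1],TX[0]]); TC=np.array([.5782,.1286])
def slot(k): return TC-.0425*TX+k*TY
def go(x,y,z):
    o=bot.get_obs(); M=R.from_rotvec(o["tcp_rot"]).as_matrix(); d=M.T@(np.array([x,y,z])-o["ee_pos"])
    print("t",round(o["clock"],2),"pos",o["ee_pos"].round(4),"yaw",np.arctan2(M[1,1],M[0,1]).round(4),"tilt",M[:2,2].round(4),"d mm",(d*1000).round(1),"units",(d*4).round(3),"w",round(o["grip_width"]*85,1),"F",o["ft_force"].round(1))
E
python3 -c "
from h import *
for k in(.105,.035,-.035):print(slot(k))
go(.4637,-.2004,.2);go(.4637,-.2004,.042)"
```

```text
[0.54802912 0.23778319]
[0.53999686 0.16824555]
[0.53196459 0.09870792]
t 0.1 pos [0.1846 0.5176 0.2296] yaw 1.228 tilt [-0.0009 -0.0015] d mm [-504.2 -582.4   30.4] units [-2.017 -2.329  0.122] w 84.9 F [ 0.2 -0.1 -0.5]
t 0.1 pos [0.1846 0.5176 0.2296] yaw 1.228 tilt [-0.0009 -0.0015] d mm [-504.2 -582.1  188.4] units [-2.017 -2.328  0.754] w 84.9 F [ 0.2 -0.1 -0.5]
```

>>> {"method": "move_arm", "body": {"commands": [{"tx":0,"ty":0,"tz":0,"wx":0,"wy":0,"wz":1},{"tx":0,"ty":0,"tz":0,"wx":0,"wy":0,"wz":1},{"tx":0,"ty":0,"tz":0,"wx":0,"wy":0,"wz":1},{"tx":0,"ty":0,"tz":0,"wx":0,"wy":0,"wz":1},{"tx":0,"ty":0,"tz":0,"wx":0,"wy":0,"wz":1},{"tx":0,"ty":0,"tz":0,"wx":0,"wy":0,"wz":1},{"tx":0,"ty":0,"tz":0,"wx":0,"wy":0,"wz":1},{"tx":0,"ty":0,"tz":0,"wx":0,"wy":0,"wz":1},{"tx":0,"ty":0,"tz":0,"wx":0,"wy":0,"wz":1},{"tx":0,"ty":0,"tz":0,"wx":0,"wy":0,"wz":1}], "jaw": -1}}

```text
clock: 1.1
ee_pos: [0.1847, 0.5177, 0.2299]
tcp_rot: [1.798, 2.576, -0.002]
ft_force: [0.5, -0.3, 0.5]
grip_width: 0.999
grasp_force: 0.0
```

>>> {"method": "move_arm", "body": {"commands": [{"tx":0,"ty":0,"tz":0,"wx":0,"wy":0,"wz":1},{"tx":0,"ty":0,"tz":0,"wx":0,"wy":0,"wz":1},{"tx":0,"ty":0,"tz":0,"wx":0,"wy":0,"wz":1},{"tx":0,"ty":0,"tz":0,"wx":0,"wy":0,"wz":1},{"tx":0,"ty":0,"tz":0,"wx":0,"wy":0,"wz":1},{"tx":0,"ty":0,"tz":0,"wx":0,"wy":0,"wz":0.39},{"tx":0,"ty":0,"tz":0,"wx":0,"wy":0,"wz":0}]}}

```text
clock: 1.8
ee_pos: [0.1847, 0.5178, 0.2299]
tcp_rot: [2.345, 2.09, -0.002]
ft_force: [-0.4, 0.3, 0.2]
grip_width: 1.0
grasp_force: 0.0
```

```bash
python3 -c "
from h import *
go(.4637,-.2004,.16)"
```

```text
t 1.8 pos [0.1847 0.5178 0.2299] yaw -0.1152 tilt [-0.0005 -0.0009] d mm [-681.2  359.8   70.4] units [-2.725  1.439  0.282] w 85.0 F [-0.4  0.3  0.2]
```

>>> {"method": "move_arm", "body": {"commands": [{"tx":-0.1,"ty":0.05,"tz":0,"wx":0,"wy":0,"wz":0},{"tx":-0.17,"ty":0.09,"tz":0,"wx":0,"wy":0,"wz":0},{"tx":-0.17,"ty":0.09,"tz":0,"wx":0,"wy":0,"wz":0},{"tx":-0.17,"ty":0.09,"tz":0,"wx":0,"wy":0,"wz":0},{"tx":-0.17,"ty":0.09,"tz":0,"wx":0,"wy":0,"wz":0},{"tx":-0.17,"ty":0.09,"tz":0,"wx":0,"wy":0,"wz":0},{"tx":-0.17,"ty":0.09,"tz":0,"wx":0,"wy":0,"wz":0},{"tx":-0.17,"ty":0.09,"tz":0,"wx":0,"wy":0,"wz":0},{"tx":-0.17,"ty":0.09,"tz":0,"wx":0,"wy":0,"wz":0},{"tx":-0.17,"ty":0.09,"tz":0,"wx":0,"wy":0,"wz":0}]}}

```text
clock: 2.8
ee_pos: [0.3518, 0.0867, 0.2306]
tcp_rot: [2.344, 2.091, 0.001]
ft_force: [1.5, 0.0, 0.2]
grip_width: 0.999
grasp_force: 0.0
```

>>> {"method": "move_arm", "body": {"commands": [{"tx":-0.17,"ty":0.09,"tz":0,"wx":0,"wy":0,"wz":0},{"tx":-0.17,"ty":0.09,"tz":0,"wx":0,"wy":0,"wz":0},{"tx":-0.17,"ty":0.09,"tz":0,"wx":0,"wy":0,"wz":0},{"tx":-0.17,"ty":0.09,"tz":0,"wx":0,"wy":0,"wz":0},{"tx":-0.17,"ty":0.09,"tz":0.03,"wx":0,"wy":0,"wz":0},{"tx":-0.15,"ty":0.08,"tz":0.08,"wx":0,"wy":0,"wz":0},{"tx":-0.095,"ty":0.05,"tz":0.1,"wx":0,"wy":0,"wz":0},{"tx":0,"ty":0,"tz":0.07,"wx":0,"wy":0,"wz":0},{"tx":0,"ty":0,"tz":0,"wx":0,"wy":0,"wz":0}]}}

```text
clock: 3.7
ee_pos: [0.4625, -0.1997, 0.1574]
tcp_rot: [-2.341, -2.085, 0.002]
ft_force: [-0.2, 0.6, 0.3]
grip_width: 1.0
grasp_force: 0.0
```

Run:
```python
from h import *
go(.4637,-.2004,.042)
p,d,W,K,C=grab("wrist"); save("w1",p)
m=(W[...,2]>.040)&(W[...,2]<.056)&(np.hypot(W[...,0]-.4637,W[...,1]+.2004)<.035)
q=W[m];print(len(q),cv2.minEnclosingCircle(q[:,:2].astype(np.float32)),q[:,2].mean())
```

```text
t 3.7 pos [ 0.4625 -0.1997  0.1574] yaw -0.1157 tilt [-0.0053  0.0039] d mm [ -0.9   1.9 115.4] units [-0.004  0.008  0.462] w 85.0 F [-0.2  0.6  0.3]
1109 ((0.46635299921035767, -0.2018927037715912), 0.014218397438526154) 0.048135509412501956
```

>>> {"method": "move_arm", "body": {"commands": [{"tx":-0.006,"ty":0.01,"tz":0.08,"wx":0,"wy":0,"wz":0},{"tx":0,"ty":0,"tz":0.12,"wx":0,"wy":0,"wz":0},{"tx":0,"ty":0,"tz":0.12,"wx":0,"wy":0,"wz":0},{"tx":0,"ty":0,"tz":0.08,"wx":0,"wy":0,"wz":0},{"tx":0,"ty":0,"tz":0.05,"wx":0,"wy":0,"wz":0},{"tx":0,"ty":0,"tz":0.012,"wx":0,"wy":0,"wz":0},{"tx":0,"ty":0,"tz":0,"wx":0,"wy":0,"wz":0}]}}

```text
clock: 4.45
ee_pos: [0.4671, -0.2019, 0.0457]
tcp_rot: [2.344, 2.09, 0.0]
ft_force: [0.1, -0.3, 0.6]
grip_width: 0.996
grasp_force: 0.0
```

>>> {"method": "move_arm", "body": {"commands": [{"tx":0,"ty":0,"tz":0,"wx":0,"wy":0,"wz":0},{"tx":0,"ty":0,"tz":0,"wx":0,"wy":0,"wz":0},{"tx":0,"ty":0,"tz":0,"wx":0,"wy":0,"wz":0},{"tx":0,"ty":0,"tz":0,"wx":0,"wy":0,"wz":0},{"tx":0,"ty":0,"tz":0,"wx":0,"wy":0,"wz":0},{"tx":0,"ty":0,"tz":0,"wx":0,"wy":0,"wz":0},{"tx":0,"ty":0,"tz":0,"wx":0,"wy":0,"wz":0},{"tx":0,"ty":0,"tz":0,"wx":0,"wy":0,"wz":0}], "jaw": 1}}

```text
clock: 5.25
ee_pos: [0.4713, -0.2053, 0.0498]
tcp_rot: [2.336, 2.081, 0.004]
ft_force: [-0.1, 0.9, 26.6]
grip_width: 0.011
grasp_force: 45.6
```

```bash
python3 -c "
from h import *
go(.532,.0987,.14)"
```

```text
t 5.25 pos [ 0.4713 -0.2053  0.0498] yaw -0.1151 tilt [ 0.0106 -0.0077] d mm [308.4  26.4 -91.9] units [ 1.233  0.106 -0.367] w 1.0 F [-0.1  0.9 26.6]
```

Run:
```python
from h import *
p,d,W,K,C=grab("wrist"); t=grab("top"); save("w2",np.hstack([p[::1,120:520],cv2.resize(t[0][230:330,350:450],(400,400))[:400] if 0 else cv2.resize(t[0][230:350,350:450],(400,480),interpolation=cv2.INTER_CUBIC)]))
print(bot.get_obs()["joints"].round(3))
```

```text
[-0.628  0.386  1.856  0.     0.887 -0.513]
```

View pics/w2.png

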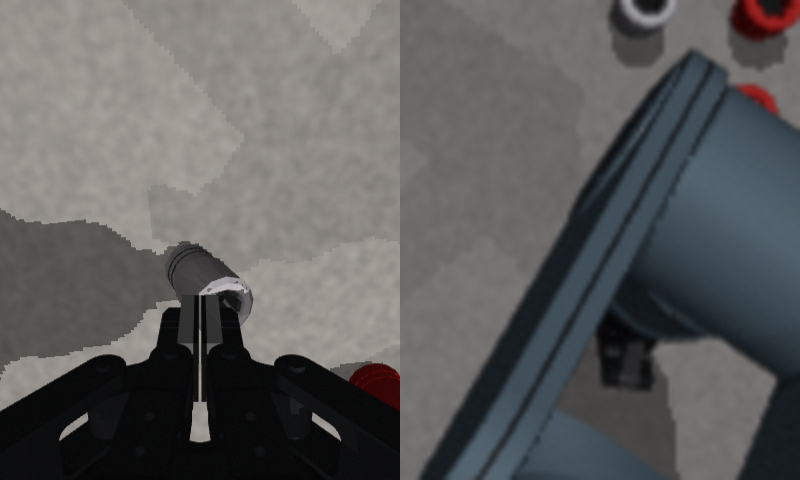

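The grasp failed. In the left wrist view, short_m lies on its side under the shut fingers, mouth at about (235,300) and base at about (185,255). I'll lift off gently, then measure how it lies so I can stand it up again.

>>> {"method": "move_arm", "body": {"commands": [{"tx":0,"ty":0,"tz":-0.01,"wx":0,"wy":0,"wz":0},{"tx":0,"ty":0,"tz":-0.01,"wx":0,"wy":0,"wz":0},{"tx":0,"ty":0,"tz":-0.01,"wx":0,"wy":0,"wz":0},{"tx":0,"ty":0,"tz":-0.02,"wx":0,"wy":0,"wz":0},{"tx":0,"ty":0,"tz":-0.1,"wx":0,"wy":0,"wz":0},{"tx":0,"ty":0,"tz":-0.15,"wx":0,"wy":0,"wz":0},{"tx":0,"ty":0,"tz":-0.15,"wx":0,"wy":0,"wz":0},{"tx":0,"ty":0,"tz":-0.1,"wx":0,"wy":0,"wz":0},{"tx":0,"ty":0,"tz":0,"wx":0,"wy":0,"wz":0}]}}

```text
clock: 6.25
ee_pos: [0.4685, -0.2031, 0.1863]
tcp_rot: [2.34, 2.086, 0.002]
ft_force: [0.4, 0.6, -0.1]
grip_width: -0.0
grasp_force: 0.0
```

Run:
```python
from h import *
go(.465,-.2,.16)
p,d,W,K,C=grab("wrist"); save("w3",p)
m=(W[...,2]>.010)&(W[...,2]<.045)&(np.hypot(W[...,0]-.48,W[...,1]+.2)<.06)
q=W[m];r=cv2.minAreaRect((q[:,:2]*1000).astype(np.float32));print(len(q),r,cv2.boxPoints(r).round(1).tolist(),np.percentile(q[:,2],[5,50,98]))
```

```text
t 6.25 pos [ 0.4685 -0.2031  0.1863] yaw -0.1149 tilt [ 0.0058 -0.0042] d mm [ 2.8 -4.  26.2] units [ 0.011 -0.016  0.105] w -0.0 F [ 0.4  0.6 -0.1]
440 ((467.319091796875, -198.46188354492188), (21.159637451171875, 23.372623443603516), 40.2971305847168) [[451.70001220703125, -196.39999389648438], [466.79998779296875, -214.1999969482422], [482.8999938964844, -200.5], [467.79998779296875, -182.6999969482422]] [0.01427801 0.03448041 0.04452882]
```

View pics/w3.png

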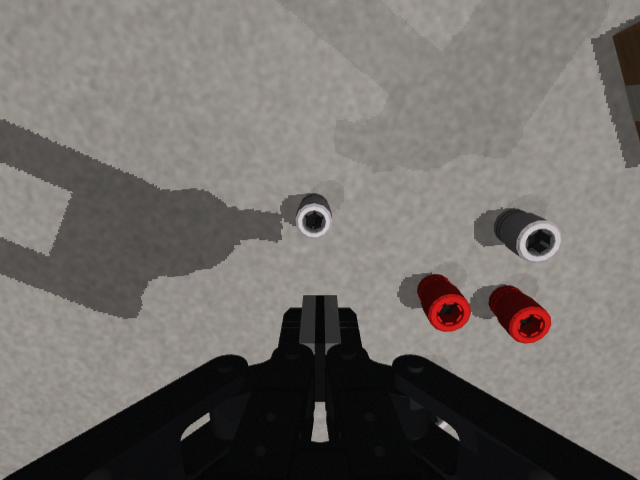

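The wrist view shows short_m still upright, mouth at (313,220), so it only got tilted or squeezed out. l is at (540,240) and the reds are at (445,305) and (525,320). Next I'll check the finger geometry in the depth image and re-measure m.

Run:
```python
from h import *
o=bot.get_obs();p,d,W,K,C=grab("wrist")
M=R.from_rotvec(o["tcp_rot"]).as_matrix()
T=(W-o["ee_pos"])@M
for v in (298,305,320,340):print("finger",v,T[v,[306,312,330,336]].round(4).tolist())
print("K",K[0,0])
def circ(u,v,r,lo=.044):
    w=W[v-r:v+r,u-r:u+r].reshape(-1,3);q=w[(w[:,2]>lo)&(w[:,2]<.056)];c,rad=cv2.minEnclosingCircle(q[:,:2].astype(np.float32));print(len(q),np.round(c,4),"D",round(2*rad,4),q[:,2].mean().round(4),q[:,2].max().round(4))
circ(313,220,22);circ(540,240,26);circ(447,312,24)
```

```text
finger 298 [[0.0111, -0.0039, -0.0096], [0.011, -0.0016, -0.0093], [0.0113, 0.0053, -0.0099], [0.0108, 0.0076, -0.009]]
finger 305 [[0.011, -0.0037, -0.0152], [0.011, -0.0015, -0.015], [0.0117, 0.0051, -0.0164], [0.0109, 0.0074, -0.0149]]
finger 320 [[0.0108, -0.0034, -0.0257], [0.0115, -0.0013, -0.027], [0.0112, 0.0048, -0.0264], [0.0111, 0.0069, -0.0262]]
finger 340 [[0.0114, -0.003, -0.0391], [0.011, -0.0011, -0.0384], [0.0108, 0.0045, -0.0381], [0.0112, 0.0064, -0.0387]]
K 390.77284419306943
857 [ 0.4664 -0.2022] D 0.028 0.0487 0.0514
1321 [ 0.636  -0.2381] D 0.0367 0.0487 0.0522
1060 [ 0.567  -0.2918] D 0.0359 0.0487 0.0515
```

The wrist depth puts the shut fingertips at tool z≈-0.007, not +0.025, with the front face at x=+0.011 as it should be. That fits the shut fingers having pressed on the socket top at TCP z≈0.05, so I need to go about 32 mm lower than the text says. I'll reopen and descend in stages, watching the force.

>>> {"method": "move_arm", "body": {"commands": [{"tx":0,"ty":0,"tz":0,"wx":0,"wy":0,"wz":0},{"tx":0,"ty":0,"tz":0,"wx":0,"wy":0,"wz":0},{"tx":0,"ty":0,"tz":0,"wx":0,"wy":0,"wz":0},{"tx":0,"ty":0,"tz":0,"wx":0,"wy":0,"wz":0},{"tx":0,"ty":0,"tz":0,"wx":0,"wy":0,"wz":0},{"tx":0,"ty":0,"tz":0,"wx":0,"wy":0,"wz":0}], "jaw": -0.3}}

```text
clock: 6.95
ee_pos: [0.4666, -0.2018, 0.1823]
tcp_rot: [-2.345, -2.09, 0.0]
ft_force: [0.0, 0.1, 0.4]
grip_width: 0.652
grasp_force: 0.0
```

Run:
```python
from h import *
go(.4645,-.2015,.06)
o=bot.get_obs();p,d,W,K,C=grab("wrist"); save("w4",p)
M=R.from_rotvec(o["tcp_rot"]).as_matrix();T=(W-o["ee_pos"])@M
m=(abs(T[...,0]-.011)<.002)&(abs(T[...,1])<.06)
for s in(-1,1):
    q=T[m&(s*T[...,1]>0)];print(len(q),"zmax",np.sort(q[:,2])[-6:].round(4),"y",np.percentile(q[q[:,2]>q[:,2].max()-.012][:,1],[2,98]).round(4))
```

```text
t 6.95 pos [ 0.4666 -0.2018  0.1823] yaw -0.115 tilt [-0.0002  0.0002] d mm [  0.   -2.  122.3] units [ 0.    -0.008  0.489] w 55.5 F [0.  0.1 0.4]
12522 zmax [0.1824 0.1825 0.1825 0.1826 0.1826 0.1828] y [-0.0584 -0.0015]
11904 zmax [0.1824 0.1825 0.1825 0.1825 0.1825 0.1828] y [0.0018 0.0587]
```

>>> {"method": "move_arm", "body": {"commands": [{"tx":0,"ty":-0.008,"tz":0.08,"wx":0,"wy":0,"wz":0},{"tx":0,"ty":0,"tz":0.15,"wx":0,"wy":0,"wz":0},{"tx":0,"ty":0,"tz":0.15,"wx":0,"wy":0,"wz":0},{"tx":0,"ty":0,"tz":0.11,"wx":0,"wy":0,"wz":0},{"tx":0,"ty":0,"tz":0.05,"wx":0,"wy":0,"wz":0},{"tx":0,"ty":0,"tz":0.02,"wx":0,"wy":0,"wz":0},{"tx":0,"ty":0,"tz":0,"wx":0,"wy":0,"wz":0},{"tx":0,"ty":0,"tz":0,"wx":0,"wy":0,"wz":0}]}}

```text
clock: 7.8
ee_pos: [0.4656, -0.2023, 0.0437]
tcp_rot: [2.344, 2.089, 0.001]
ft_force: [0.1, -0.2, -0.4]
grip_width: 0.646
grasp_force: 0.0
```

Run:
```python
from h import *
go(.4645,-.2015,.012)
p,d,W,K,C=grab("wrist"); save("w5",p)
```

```text
t 7.8 pos [ 0.4656 -0.2023  0.0437] yaw -0.115 tilt [ 0.002  -0.0014] d mm [ 0.7 -1.2 31.7] units [ 0.003 -0.005  0.127] w 54.9 F [ 0.1 -0.2 -0.4]
```

View pics/w5.png

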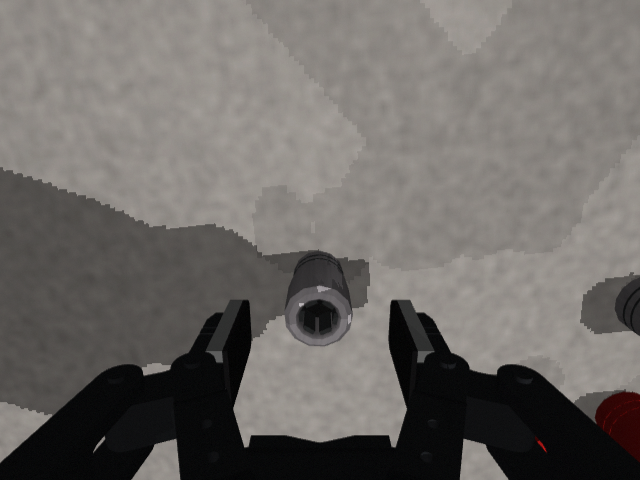

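The wrist view shows the socket mouth at (318,317), centred between the pad tips at (245,300) and (397,300), with the tips about level with the mouth. I'll descend about 32 mm and close.

>>> {"method": "move_arm", "body": {"commands": [{"tx":0,"ty":0,"tz":0.04,"wx":0,"wy":0,"wz":0},{"tx":0,"ty":0,"tz":0.05,"wx":0,"wy":0,"wz":0},{"tx":0,"ty":0,"tz":0.03,"wx":0,"wy":0,"wz":0},{"tx":0,"ty":0,"tz":0,"wx":0,"wy":0,"wz":0},{"tx":0,"ty":0,"tz":0,"wx":0,"wy":0,"wz":0}]}}

```text
clock: 8.35
ee_pos: [0.4643, -0.2014, 0.0119]
tcp_rot: [-2.345, -2.089, 0.0]
ft_force: [1.0, -0.5, 0.6]
grip_width: 0.653
grasp_force: 0.0
```

>>> {"method": "move_arm", "body": {"commands": [{"tx":0,"ty":0,"tz":0,"wx":0,"wy":0,"wz":0},{"tx":0,"ty":0,"tz":0,"wx":0,"wy":0,"wz":0},{"tx":0,"ty":0,"tz":0,"wx":0,"wy":0,"wz":0},{"tx":0,"ty":0,"tz":0,"wx":0,"wy":0,"wz":0},{"tx":0,"ty":0,"tz":0,"wx":0,"wy":0,"wz":0},{"tx":0,"ty":0,"tz":0,"wx":0,"wy":0,"wz":0}], "jaw": 1}}

```text
clock: 8.95
ee_pos: [0.465, -0.2019, 0.0129]
tcp_rot: [2.345, 2.089, 0.0]
ft_force: [0.0, 0.3, 5.1]
grip_width: 0.312
grasp_force: 58.9
```

```bash
python3 -c "
from h import *
go(.532,.0987,.08)
go(.532,.0987,.02)"
```

```text
t 8.95 pos [ 0.465  -0.2019  0.0129] yaw -0.115 tilt [ 0.0009 -0.0006] d mm [306.2  32.2 -67.3] units [ 1.225  0.129 -0.269] w 26.5 F [0.  0.3 5.1]
t 8.95 pos [ 0.465  -0.2019  0.0129] yaw -0.115 tilt [ 0.0009 -0.0006] d mm [306.3  32.1  -7.3] units [ 1.225  0.128 -0.029] w 26.5 F [0.  0.3 5.1]
```

>>> {"method": "move_arm", "body": {"commands": [{"tx":0,"ty":0,"tz":-0.05,"wx":0,"wy":0,"wz":0},{"tx":0,"ty":0,"tz":-0.12,"wx":0,"wy":0,"wz":0},{"tx":0,"ty":0,"tz":-0.15,"wx":0,"wy":0,"wz":0},{"tx":0.05,"ty":0.01,"tz":-0.1,"wx":0,"wy":0,"wz":0},{"tx":0.12,"ty":0.02,"tz":0,"wx":0,"wy":0,"wz":0},{"tx":0.18,"ty":0.02,"tz":0,"wx":0,"wy":0,"wz":0},{"tx":0.18,"ty":0.02,"tz":0,"wx":0,"wy":0,"wz":0},{"tx":0.18,"ty":0.02,"tz":0,"wx":0,"wy":0,"wz":0},{"tx":0.18,"ty":0.02,"tz":0,"wx":0,"wy":0,"wz":0},{"tx":0.15,"ty":0.02,"tz":0,"wx":0,"wy":0,"wz":0}]}}

```text
clock: 9.95
ee_pos: [0.5264, 0.0553, 0.1178]
tcp_rot: [-2.344, -2.091, 0.0]
ft_force: [-0.1, 0.0, -1.2]
grip_width: 0.313
grasp_force: 59.1
```

>>> {"method": "move_arm", "body": {"commands": [{"tx":0.12,"ty":0,"tz":0,"wx":0,"wy":0,"wz":0},{"tx":0.065,"ty":0,"tz":0,"wx":0,"wy":0,"wz":0},{"tx":0,"ty":0,"tz":0,"wx":0,"wy":0,"wz":0},{"tx":0,"ty":0,"tz":0,"wx":0,"wy":0,"wz":0}]}}

```text
clock: 10.35
ee_pos: [0.5316, 0.0989, 0.1175]
tcp_rot: [-2.344, -2.091, 0.001]
ft_force: [-0.1, -0.4, -1.7]
grip_width: 0.306
grasp_force: 59.1
```

```bash
python3 -c "
from h import *
go(.532,.0987,.0175)
p,d,W,K,C=grab('wrist')
for k in(-.105,):
  s=slot(k);m=(W[...,2]>.046)&(W[...,2]<.06)&(np.hypot(W[...,0]-s[0],W[...,1]-s[1])<.02);print('ss',m.sum(),cv2.minEnclosingCircle(W[m][:,:2].astype(np.float32)))
go(.532,.0987,.0175)"
```

```text
t 10.35 pos [0.5316 0.0989 0.1175] yaw -0.1138 tilt [-0.0006 -0.0004] d mm [ -0.1   0.5 100. ] units [-0.     0.002  0.4  ] w 26.0 F [-0.1 -0.4 -1.7]
ss 0 ((0.0, 0.0), 0.0)
t 10.4 pos [0.5317 0.0984 0.1175] yaw -0.1149 tilt [-0.0005 -0.0004] d mm [  0.4   0.3 100. ] units [0.002 0.001 0.4  ] w 26.6 F [-0.1  0.1 -1.4]
```

>>> {"method": "move_arm", "body": {"commands": [{"tx":0,"ty":0,"tz":0.08,"wx":0,"wy":0,"wz":0},{"tx":0,"ty":0,"tz":0.12,"wx":0,"wy":0,"wz":0},{"tx":0,"ty":0,"tz":0.1,"wx":0,"wy":0,"wz":0},{"tx":0,"ty":0,"tz":0.06,"wx":0,"wy":0,"wz":0},{"tx":0,"ty":0,"tz":0.025,"wx":0,"wy":0,"wz":0},{"tx":0,"ty":0,"tz":0.01,"wx":0,"wy":0,"wz":0},{"tx":0,"ty":0,"tz":0.005,"wx":0,"wy":0,"wz":0},{"tx":0,"ty":0,"tz":0,"wx":0,"wy":0,"wz":0},{"tx":0,"ty":0,"tz":0,"wx":0,"wy":0,"wz":0}]}}

```text
clock: 11.3
ee_pos: [0.5327, 0.0988, 0.0183]
tcp_rot: [2.345, 2.089, 0.002]
ft_force: [0.6, 0.5, -0.7]
grip_width: 0.31
grasp_force: 59.2
```

```bash
python3 -c "
from h import *
go(.532,.0987,.0175)"
```

```text
t 11.3 pos [0.5327 0.0988 0.0183] yaw -0.1151 tilt [ 0.0017 -0.0001] d mm [-0.2 -0.7  0.8] units [-0.001 -0.003  0.003] w 26.3 F [ 0.6  0.5 -0.7]
```

>>> {"method": "move_arm", "body": {"commands": [{"tx":0,"ty":0,"tz":0.003,"wx":0,"wy":0,"wz":0},{"tx":0,"ty":0,"tz":0.002,"wx":0,"wy":0,"wz":0},{"tx":0,"ty":0,"tz":0,"wx":0,"wy":0,"wz":0}]}}

```text
clock: 11.6
ee_pos: [0.5327, 0.0989, 0.0178]
tcp_rot: [2.344, 2.09, 0.002]
ft_force: [-3.8, -0.1, 9.5]
grip_width: 0.313
grasp_force: 60.3
```

>>> {"method": "move_arm", "body": {"commands": [{"tx":0,"ty":0,"tz":0,"wx":0,"wy":0,"wz":0},{"tx":0,"ty":0,"tz":0,"wx":0,"wy":0,"wz":0},{"tx":0,"ty":0,"tz":0,"wx":0,"wy":0,"wz":0},{"tx":0,"ty":0,"tz":0,"wx":0,"wy":0,"wz":0}], "jaw": 0}}

```text
clock: 12.0
ee_pos: [0.532, 0.0989, 0.0161]
tcp_rot: [-2.345, -2.09, 0.0]
ft_force: [-0.3, 0.6, 0.2]
grip_width: 0.502
grasp_force: 0.0
```

```bash
python3 -c "
from h import *
go(.532,.0987,.13)"
```

```text
t 12.0 pos [0.532  0.0989 0.0161] yaw -0.115 tilt [-0.0001  0.    ] d mm [  -0.2   -0.  -113.9] units [-0.001 -0.    -0.456] w 42.7 F [-0.3  0.6  0.2]
```

>>> {"method": "move_arm", "body": {"commands": [{"tx":0,"ty":0,"tz":-0.04,"wx":0,"wy":0,"wz":0},{"tx":0,"ty":0,"tz":-0.1,"wx":0,"wy":0,"wz":0},{"tx":0,"ty":0,"tz":-0.18,"wx":0,"wy":0,"wz":0},{"tx":0,"ty":0,"tz":-0.18,"wx":0,"wy":0,"wz":0},{"tx":0,"ty":0,"tz":-0.1,"wx":0,"wy":0,"wz":0},{"tx":0,"ty":0,"tz":0,"wx":0,"wy":0,"wz":0},{"tx":0,"ty":0,"tz":0,"wx":0,"wy":0,"wz":0}], "jaw": -0.4}}

```text
clock: 12.7
ee_pos: [0.5322, 0.0989, 0.167]
tcp_rot: [2.345, 2.089, 0.002]
ft_force: [-0.6, 0.3, -0.2]
grip_width: 0.7
grasp_force: 0.0
```

```bash
cat >> h.py <<'E'
def chk(W,s,lo,hi,r=.035):
    m=(W[...,2]>lo)&(W[...,2]<hi)&(np.hypot(W[...,0]-s[0],W[...,1]-s[1])<r)
    if m.sum()<10: print("none");return
    c,rad=cv2.minEnclosingCircle(W[m][:,:2].astype(np.float32)); e=np.array(c)-TC
    print(m.sum(),"ctr",np.round(c,4),"D",round(2*rad,4),"tray",(e@TX).round(4),(e@TY).round(4))
E
python3 -c "
from h import *
go(.634,-.2372,.06)
p,d,W,K,C=grab('wrist');chk(W,slot(-.035),.049,.06)
for k in(.105,.035,-.035):chk(W,slot(k)+.085*TX,.085,.1)
"
```

```text
t 12.7 pos [0.5322 0.0989 0.167 ] yaw -0.115 tilt [ 0.0016 -0.0001] d mm [-322.2  139.5  107.2] units [-1.289  0.558  0.429] w 59.5 F [-0.6  0.3 -0.2]
987 ctr [0.5341 0.0986] D 0.0283 tray -0.0404 -0.0349
1685 ctr [0.6332 0.2206] D 0.0388 tray 0.0441 0.0977
2626 ctr [0.6262 0.1576] D 0.0361 tray 0.0444 0.0343
1420 ctr [0.6195 0.0882] D 0.0288 tray 0.0457 -0.0353
```

>>> {"method": "move_arm", "body": {"commands": [{"tx":-0.1,"ty":0.04,"tz":0,"wx":0,"wy":0,"wz":0},{"tx":-0.17,"ty":0.075,"tz":0,"wx":0,"wy":0,"wz":0},{"tx":-0.17,"ty":0.075,"tz":0,"wx":0,"wy":0,"wz":0},{"tx":-0.17,"ty":0.075,"tz":0,"wx":0,"wy":0,"wz":0},{"tx":-0.17,"ty":0.075,"tz":0,"wx":0,"wy":0,"wz":0},{"tx":-0.17,"ty":0.075,"tz":0,"wx":0,"wy":0,"wz":0},{"tx":-0.17,"ty":0.075,"tz":0.05,"wx":0,"wy":0,"wz":0},{"tx":-0.12,"ty":0.05,"tz":0.1,"wx":0,"wy":0,"wz":0},{"tx":-0.049,"ty":0.018,"tz":0.1,"wx":0,"wy":0,"wz":0},{"tx":0,"ty":0,"tz":0.05,"wx":0,"wy":0,"wz":0}]}}

```text
clock: 13.75
ee_pos: [0.6313, -0.2385, 0.086]
tcp_rot: [-2.344, -2.082, 0.004]
ft_force: [-0.7, -0.3, -1.3]
grip_width: 0.698
grasp_force: 0.0
```

>>> {"method": "move_arm", "body": {"commands": [{"tx":0,"ty":0,"tz":0,"wx":0,"wy":0,"wz":0},{"tx":0,"ty":0,"tz":0,"wx":0,"wy":0,"wz":0}]}}

```text
clock: 13.95
ee_pos: [0.6333, -0.2358, 0.0909]
tcp_rot: [-2.343, -2.09, 0.0]
ft_force: [-0.3, 0.2, 0.7]
grip_width: 0.699
grasp_force: 0.0
```

```bash
python3 -c "
from h import *
p,d,W,K,C=grab('wrist');chk(W,(.635,-.2375),.044,.06)
go(.634,-.2372,.012)
"
```

```text
2555 ctr [ 0.636  -0.2385] D 0.0354 tray 0.0996 -0.358
t 14.0 pos [ 0.634 -0.236  0.092] yaw -0.1136 tilt [ 0.0007 -0.0001] d mm [-1.2  0.1 80. ] units [-0.005  0.     0.32 ] w 59.4 F [ 0.6  0.2 -0. ]
```

Centred: the wrist fit of (0.636, -0.2385) less the roughly 1.8 mm bias agrees with the target. I'll descend and close.

>>> {"method": "move_arm", "body": {"commands": [{"tx":-0.006,"ty":0,"tz":0.05,"wx":0,"wy":0,"wz":0},{"tx":0,"ty":0,"tz":0.1,"wx":0,"wy":0,"wz":0},{"tx":0,"ty":0,"tz":0.09,"wx":0,"wy":0,"wz":0},{"tx":0,"ty":0,"tz":0.06,"wx":0,"wy":0,"wz":0},{"tx":0,"ty":0,"tz":0.02,"wx":0,"wy":0,"wz":0},{"tx":0,"ty":0,"tz":0,"wx":0,"wy":0,"wz":0},{"tx":0,"ty":0,"tz":0,"wx":0,"wy":0,"wz":0}]}}

```text
clock: 14.7
ee_pos: [0.6343, -0.239, 0.0123]
tcp_rot: [2.344, 2.089, 0.001]
ft_force: [0.8, -0.7, 0.8]
grip_width: 0.702
grasp_force: 0.0
```

>>> {"method": "move_arm", "body": {"commands": [{"tx":0,"ty":0,"tz":0,"wx":0,"wy":0,"wz":0},{"tx":0,"ty":0,"tz":0,"wx":0,"wy":0,"wz":0},{"tx":0,"ty":0,"tz":0,"wx":0,"wy":0,"wz":0},{"tx":0,"ty":0,"tz":0,"wx":0,"wy":0,"wz":0},{"tx":0,"ty":0,"tz":0,"wx":0,"wy":0,"wz":0},{"tx":0,"ty":0,"tz":0,"wx":0,"wy":0,"wz":0}], "jaw": 1}}

```text
clock: 15.3
ee_pos: [0.6343, -0.2392, 0.0126]
tcp_rot: [2.344, 2.089, 0.001]
ft_force: [-0.7, 1.0, 5.7]
grip_width: 0.394
grasp_force: 59.7
```

```bash
python3 -c "
from h import *
go(*slot(.035),.0175)"
```

```text
t 15.3 pos [ 0.6343 -0.2392  0.0126] yaw -0.115 tilt [ 0.0021 -0.0012] d mm [ 393.9 -140.4   -5.6] units [ 1.576 -0.562 -0.022] w 33.5 F [-0.7  1.   5.7]
```

>>> {"method": "move_arm", "body": {"commands": [{"tx":0,"ty":0,"tz":-0.05,"wx":0,"wy":0,"wz":0},{"tx":0,"ty":0,"tz":-0.12,"wx":0,"wy":0,"wz":0},{"tx":0,"ty":0,"tz":-0.16,"wx":0,"wy":0,"wz":0},{"tx":0,"ty":-0.05,"tz":-0.12,"wx":0,"wy":0,"wz":0},{"tx":0.08,"ty":-0.12,"tz":-0.05,"wx":0,"wy":0,"wz":0},{"tx":0.14,"ty":-0.12,"tz":0,"wx":0,"wy":0,"wz":0},{"tx":0.14,"ty":-0.12,"tz":0,"wx":0,"wy":0,"wz":0},{"tx":0.15,"ty":-0.12,"tz":0,"wx":0,"wy":0,"wz":0},{"tx":0.18,"ty":-0.032,"tz":0,"wx":0,"wy":0,"wz":0},{"tx":0.18,"ty":0,"tz":0,"wx":0,"wy":0,"wz":0}]}}

```text
clock: 16.3
ee_pos: [0.5168, -0.0051, 0.1368]
tcp_rot: [-2.346, -2.088, 0.001]
ft_force: [1.9, 0.2, -1.7]
grip_width: 0.398
grasp_force: 60.2
```

>>> {"method": "move_arm", "body": {"commands": [{"tx":0.18,"ty":0,"tz":0,"wx":0,"wy":0,"wz":0},{"tx":0.18,"ty":0,"tz":0,"wx":0,"wy":0,"wz":0},{"tx":0.17,"ty":0,"tz":0,"wx":0,"wy":0,"wz":0},{"tx":0.11,"ty":0,"tz":0,"wx":0,"wy":0,"wz":0},{"tx":0.06,"ty":0,"tz":0,"wx":0,"wy":0,"wz":0},{"tx":0,"ty":0,"tz":0,"wx":0,"wy":0,"wz":0},{"tx":0,"ty":0,"tz":0,"wx":0,"wy":0,"wz":0},{"tx":0,"ty":0,"tz":0,"wx":0,"wy":0,"wz":0}]}}

```text
clock: 17.1
ee_pos: [0.5389, 0.1659, 0.1361]
tcp_rot: [2.347, 2.088, -0.001]
ft_force: [0.1, -0.2, -1.0]
grip_width: 0.395
grasp_force: 60.2
```

```bash
python3 -c "
from h import *
go(*(slot(.035)-.001*TY),.0175)"
```

```text
t 17.1 pos [0.5389 0.1659 0.1361] yaw -0.1164 tilt [-0.0004 -0.0006] d mm [  1.6   0.9 118.6] units [0.006 0.004 0.475] w 33.6 F [ 0.1 -0.2 -1. ]
```

>>> {"method": "move_arm", "body": {"commands": [{"tx":0.004,"ty":0.004,"tz":0.08,"wx":0,"wy":0,"wz":0},{"tx":0,"ty":0,"tz":0.14,"wx":0,"wy":0,"wz":0},{"tx":0,"ty":0,"tz":0.13,"wx":0,"wy":0,"wz":0},{"tx":0,"ty":0,"tz":0.07,"wx":0,"wy":0,"wz":0},{"tx":0,"ty":0,"tz":0.03,"wx":0,"wy":0,"wz":0},{"tx":0,"ty":0,"tz":0.015,"wx":0,"wy":0,"wz":0},{"tx":0,"ty":0,"tz":0.01,"wx":0,"wy":0,"wz":0},{"tx":0,"ty":0,"tz":0.003,"wx":0,"wy":0,"wz":0},{"tx":0,"ty":0,"tz":0,"wx":0,"wy":0,"wz":0},{"tx":0,"ty":0,"tz":0,"wx":0,"wy":0,"wz":0}]}}

```text
clock: 18.1
ee_pos: [0.5408, 0.1682, 0.0176]
tcp_rot: [2.344, 2.09, 0.002]
ft_force: [-0.3, -0.1, 0.9]
grip_width: 0.394
grasp_force: 60.3
```

```bash
python3 -c "
from h import *
go(*(slot(.035)-.001*TY),.0175)"
```

```text
t 18.1 pos [0.5408 0.1682 0.0176] yaw -0.1148 tilt [0.0018 0.0001] d mm [-1.1 -0.8  0.1] units [-0.004 -0.003  0.   ] w 33.5 F [-0.3 -0.1  0.9]
```

>>> {"method": "move_arm", "body": {"commands": [{"tx":0,"ty":0,"tz":0.002,"wx":0,"wy":0,"wz":0},{"tx":0,"ty":0,"tz":0,"wx":0,"wy":0,"wz":0}]}}

```text
clock: 18.3
ee_pos: [0.5408, 0.1683, 0.0176]
tcp_rot: [2.344, 2.09, 0.002]
ft_force: [-2.0, -1.7, 6.2]
grip_width: 0.397
grasp_force: 61.2
```

>>> {"method": "move_arm", "body": {"commands": [{"tx":0,"ty":0,"tz":0,"wx":0,"wy":0,"wz":0},{"tx":0,"ty":0,"tz":0,"wx":0,"wy":0,"wz":0},{"tx":0,"ty":0,"tz":0,"wx":0,"wy":0,"wz":0},{"tx":0,"ty":0,"tz":0,"wx":0,"wy":0,"wz":0}], "jaw": -0.14}}

```text
clock: 18.7
ee_pos: [0.54, 0.1683, 0.0161]
tcp_rot: [-2.345, -2.09, 0.0]
ft_force: [-0.5, -0.1, 0.0]
grip_width: 0.569
grasp_force: 0.0
```

>>> {"method": "move_arm", "body": {"commands": [{"tx":0,"ty":0,"tz":-0.04,"wx":0,"wy":0,"wz":0},{"tx":0,"ty":0,"tz":-0.1,"wx":0,"wy":0,"wz":0},{"tx":0,"ty":0,"tz":-0.18,"wx":0,"wy":0,"wz":0},{"tx":0,"ty":0,"tz":-0.18,"wx":0,"wy":0,"wz":0},{"tx":0,"ty":0,"tz":-0.1,"wx":0,"wy":0,"wz":0},{"tx":0,"ty":0,"tz":0,"wx":0,"wy":0,"wz":0},{"tx":0,"ty":0,"tz":0,"wx":0,"wy":0,"wz":0}]}}

```text
clock: 19.4
ee_pos: [0.5402, 0.1682, 0.1671]
tcp_rot: [2.345, 2.09, 0.002]
ft_force: [-0.3, 0.3, -0.2]
grip_width: 0.565
grasp_force: 0.0
```

```bash
python3 -c "
from h import *
go(.546,-.391,.1)
p,d,W,K,C=grab('wrist')
for k in(.035,-.035):chk(W,slot(k),.049,.06)
for k in(.105,.035,-.035):chk(W,slot(k)+.085*TX,.085,.1)
"
```

```text
t 19.4 pos [0.5402 0.1682 0.1671] yaw -0.1149 tilt [0.0017 0.0002] d mm [-554.9   69.8   67. ] units [-2.22   0.279  0.268] w 48.0 F [-0.3  0.3 -0.2]
1458 ctr [0.5423 0.169 ] D 0.0352 tray -0.0403 0.036
857 ctr [0.5347 0.0987] D 0.0289 tray -0.0398 -0.0347
3592 ctr [0.6348 0.2275] D 0.0429 tray 0.0448 0.1047
2068 ctr [0.6263 0.1571] D 0.0361 tray 0.0445 0.0338
778 ctr [0.62   0.0894] D 0.0289 tray 0.046 -0.0341
```

>>> {"method": "move_arm", "body": {"commands": [{"tx":-0.1,"ty":0.02,"tz":0,"wx":0,"wy":0,"wz":0},{"tx":-0.175,"ty":0.022,"tz":0,"wx":0,"wy":0,"wz":0},{"tx":-0.175,"ty":0.022,"tz":0,"wx":0,"wy":0,"wz":0},{"tx":-0.175,"ty":0.022,"tz":0,"wx":0,"wy":0,"wz":0},{"tx":-0.175,"ty":0.022,"tz":0,"wx":0,"wy":0,"wz":0},{"tx":-0.175,"ty":0.022,"tz":0,"wx":0,"wy":0,"wz":0},{"tx":-0.175,"ty":0.022,"tz":0,"wx":0,"wy":0,"wz":0},{"tx":-0.175,"ty":0.022,"tz":0,"wx":0,"wy":0,"wz":0},{"tx":-0.175,"ty":0.022,"tz":0,"wx":0,"wy":0,"wz":0},{"tx":-0.175,"ty":0.022,"tz":0,"wx":0,"wy":0,"wz":0}], "jaw": -0.6}}

```text
clock: 20.45
ee_pos: [0.5448, -0.2552, 0.164]
tcp_rot: [-2.343, -2.087, 0.001]
ft_force: [1.2, -0.0, 0.5]
grip_width: 0.799
grasp_force: 0.0
```

>>> {"method": "move_arm", "body": {"commands": [{"tx":-0.175,"ty":0.022,"tz":0,"wx":0,"wy":0,"wz":0},{"tx":-0.17,"ty":0.02,"tz":0.05,"wx":0,"wy":0,"wz":0},{"tx":-0.12,"ty":0.015,"tz":0.1,"wx":0,"wy":0,"wz":0},{"tx":-0.08,"ty":0.005,"tz":0.1,"wx":0,"wy":0,"wz":0},{"tx":0,"ty":0,"tz":0.05,"wx":0,"wy":0,"wz":0},{"tx":0,"ty":0,"tz":0,"wx":0,"wy":0,"wz":0},{"tx":0,"ty":0,"tz":0,"wx":0,"wy":0,"wz":0},{"tx":0,"ty":0,"tz":0,"wx":0,"wy":0,"wz":0}]}}

```text
clock: 21.25
ee_pos: [0.5467, -0.3904, 0.0924]
tcp_rot: [2.343, 2.091, 0.0]
ft_force: [0.3, -1.1, 0.7]
grip_width: 0.801
grasp_force: 0.0
```

```bash
python3 -c "
from h import *
p,d,W,K,C=grab('wrist');chk(W,(.547,-.392),.044,.06)
go(.5465,-.392,.012)
"
```

```text
3410 ctr [ 0.5479 -0.393 ] D 0.0425 tray 0.0298 -0.5216
t 21.3 pos [ 0.5468 -0.3906  0.0928] yaw -0.1136 tilt [ 0.0017 -0.0015] d mm [-1.4 -0.3 80.8] units [-0.005 -0.001  0.323] w 67.8 F [ 0.3 -0.1  0.1]
```

>>> {"method": "move_arm", "body": {"commands": [{"tx":-0.006,"ty":-0.001,"tz":0.05,"wx":0,"wy":0,"wz":0},{"tx":0,"ty":0,"tz":0.1,"wx":0,"wy":0,"wz":0},{"tx":0,"ty":0,"tz":0.09,"wx":0,"wy":0,"wz":0},{"tx":0,"ty":0,"tz":0.06,"wx":0,"wy":0,"wz":0},{"tx":0,"ty":0,"tz":0.023,"wx":0,"wy":0,"wz":0},{"tx":0,"ty":0,"tz":0,"wx":0,"wy":0,"wz":0},{"tx":0,"ty":0,"tz":0,"wx":0,"wy":0,"wz":0}]}}

```text
clock: 22.0
ee_pos: [0.546, -0.3931, 0.0113]
tcp_rot: [2.344, 2.089, 0.0]
ft_force: [0.7, -0.2, 0.3]
grip_width: 0.802
grasp_force: 0.0
```

>>> {"method": "move_arm", "body": {"commands": [{"tx":0,"ty":0,"tz":0,"wx":0,"wy":0,"wz":0},{"tx":0,"ty":0,"tz":0,"wx":0,"wy":0,"wz":0},{"tx":0,"ty":0,"tz":0,"wx":0,"wy":0,"wz":0},{"tx":0,"ty":0,"tz":0,"wx":0,"wy":0,"wz":0},{"tx":0,"ty":0,"tz":0,"wx":0,"wy":0,"wz":0},{"tx":0,"ty":0,"tz":0,"wx":0,"wy":0,"wz":0}], "jaw": 1}}

```text
clock: 22.6
ee_pos: [0.5463, -0.3933, 0.0119]
tcp_rot: [2.343, 2.088, 0.0]
ft_force: [0.6, 0.2, 6.4]
grip_width: 0.482
grasp_force: 60.8
```

```bash
python3 -c "
from h import *
go(*slot(.105),.0175)"
```

```text
t 22.6 pos [ 0.5463 -0.3933  0.0119] yaw -0.1149 tilt [ 0.002  -0.0019] d mm [627.1 -70.6  -6.8] units [ 2.509 -0.283 -0.027] w 40.9 F [0.6 0.2 6.4]
```

>>> {"method": "move_arm", "body": {"commands": [{"tx":0,"ty":0,"tz":-0.05,"wx":0,"wy":0,"wz":0},{"tx":0,"ty":0,"tz":-0.12,"wx":0,"wy":0,"wz":0},{"tx":0,"ty":0,"tz":-0.16,"wx":0,"wy":0,"wz":0},{"tx":0,"ty":-0.05,"tz":-0.12,"wx":0,"wy":0,"wz":0},{"tx":0.08,"ty":-0.1,"tz":-0.05,"wx":0,"wy":0,"wz":0},{"tx":0.14,"ty":-0.1,"tz":0,"wx":0,"wy":0,"wz":0},{"tx":0.175,"ty":-0.033,"tz":0,"wx":0,"wy":0,"wz":0},{"tx":0.175,"ty":0,"tz":0,"wx":0,"wy":0,"wz":0},{"tx":0.175,"ty":0,"tz":0,"wx":0,"wy":0,"wz":0},{"tx":0.175,"ty":0,"tz":0,"wx":0,"wy":0,"wz":0}]}}

```text
clock: 23.6
ee_pos: [0.5008, -0.1543, 0.1357]
tcp_rot: [-2.346, -2.089, 0.0]
ft_force: [1.0, -0.5, -2.8]
grip_width: 0.474
grasp_force: 61.5
```

>>> {"method": "move_arm", "body": {"commands": [{"tx":0.175,"ty":0,"tz":0,"wx":0,"wy":0,"wz":0},{"tx":0.175,"ty":0,"tz":0,"wx":0,"wy":0,"wz":0},{"tx":0.175,"ty":0,"tz":0,"wx":0,"wy":0,"wz":0},{"tx":0.175,"ty":0,"tz":0,"wx":0,"wy":0,"wz":0},{"tx":0.175,"ty":0,"tz":0,"wx":0,"wy":0,"wz":0},{"tx":0.175,"ty":0,"tz":0,"wx":0,"wy":0,"wz":0},{"tx":0.175,"ty":0,"tz":0,"wx":0,"wy":0,"wz":0},{"tx":0.175,"ty":0,"tz":0,"wx":0,"wy":0,"wz":0},{"tx":0.12,"ty":0,"tz":0,"wx":0,"wy":0,"wz":0},{"tx":0.065,"ty":0,"tz":0,"wx":0,"wy":0,"wz":0}]}}

```text
clock: 24.6
ee_pos: [0.5463, 0.2402, 0.1354]
tcp_rot: [-2.342, -2.092, 0.001]
ft_force: [0.4, -0.1, -2.8]
grip_width: 0.473
grasp_force: 61.5
```

>>> {"method": "move_arm", "body": {"commands": [{"tx":0,"ty":0,"tz":0,"wx":0,"wy":0,"wz":0},{"tx":0,"ty":0,"tz":0,"wx":0,"wy":0,"wz":0},{"tx":0,"ty":0,"tz":0,"wx":0,"wy":0,"wz":0}]}}

```text
clock: 24.9
ee_pos: [0.5469, 0.2361, 0.1353]
tcp_rot: [2.347, 2.089, -0.002]
ft_force: [-0.7, -0.4, -2.9]
grip_width: 0.478
grasp_force: 61.5
```

```bash
python3 -c "
from h import *
go(*slot(.105),.0175)"
```

```text
t 24.9 pos [0.5469 0.2361 0.1353] yaw -0.1163 tilt [-0.0008 -0.0008] d mm [  1.9   1.  117.8] units [0.008 0.004 0.471] w 40.6 F [-0.7 -0.4 -2.9]
```

>>> {"method": "move_arm", "body": {"commands": [{"tx":0.003,"ty":0.002,"tz":0.08,"wx":0,"wy":0,"wz":0},{"tx":0,"ty":0,"tz":0.14,"wx":0,"wy":0,"wz":0},{"tx":0,"ty":0,"tz":0.13,"wx":0,"wy":0,"wz":0},{"tx":0,"ty":0,"tz":0.07,"wx":0,"wy":0,"wz":0},{"tx":0,"ty":0,"tz":0.03,"wx":0,"wy":0,"wz":0},{"tx":0,"ty":0,"tz":0.013,"wx":0,"wy":0,"wz":0},{"tx":0,"ty":0,"tz":0.008,"wx":0,"wy":0,"wz":0},{"tx":0,"ty":0,"tz":0.003,"wx":0,"wy":0,"wz":0},{"tx":0,"ty":0,"tz":0,"wx":0,"wy":0,"wz":0},{"tx":0,"ty":0,"tz":0,"wx":0,"wy":0,"wz":0}]}}

```text
clock: 25.9
ee_pos: [0.5481, 0.2384, 0.0177]
tcp_rot: [2.345, 2.09, 0.002]
ft_force: [-0.9, -1.0, -3.0]
grip_width: 0.475
grasp_force: 61.5
```

```bash
python3 -c "
from h import *
go(*slot(.105),.0165)"
```

```text
t 25.9 pos [0.5481 0.2384 0.0177] yaw -0.1149 tilt [0.0014 0.0003] d mm [-0.7 -0.   1.2] units [-0.003 -0.     0.005] w 40.3 F [-0.9 -1.  -3. ]
```

>>> {"method": "move_arm", "body": {"commands": [{"tx":0,"ty":0,"tz":0.003,"wx":0,"wy":0,"wz":0},{"tx":0,"ty":0,"tz":0.002,"wx":0,"wy":0,"wz":0},{"tx":0,"ty":0,"tz":0.002,"wx":0,"wy":0,"wz":0},{"tx":0,"ty":0,"tz":0,"wx":0,"wy":0,"wz":0}]}}

```text
clock: 26.3
ee_pos: [0.5481, 0.2385, 0.0169]
tcp_rot: [2.345, 2.09, 0.002]
ft_force: [-2.6, -1.2, 7.7]
grip_width: 0.477
grasp_force: 62.7
```

```bash
python3 -c "
from h import *
go(*slot(.105),.0165)"
```

```text
t 26.3 pos [0.5481 0.2385 0.0169] yaw -0.1148 tilt [0.0015 0.0003] d mm [-0.7  0.   0.4] units [-0.003  0.     0.001] w 40.6 F [-2.6 -1.2  7.7]
```

>>> {"method": "move_arm", "body": {"commands": [{"tx":0,"ty":0,"tz":0,"wx":0,"wy":0,"wz":0},{"tx":0,"ty":0,"tz":0,"wx":0,"wy":0,"wz":0},{"tx":0,"ty":0,"tz":0,"wx":0,"wy":0,"wz":0},{"tx":0,"ty":0,"tz":0,"wx":0,"wy":0,"wz":0}], "jaw": -0.2}}

```text
clock: 26.7
ee_pos: [0.5477, 0.2383, 0.015]
tcp_rot: [2.345, 2.09, -0.0]
ft_force: [0.4, -0.2, 0.2]
grip_width: 0.603
grasp_force: 0.0
```

>>> {"method": "move_arm", "body": {"commands": [{"tx":0,"ty":0,"tz":-0.04,"wx":0,"wy":0,"wz":0},{"tx":0,"ty":0,"tz":-0.1,"wx":0,"wy":0,"wz":0},{"tx":0,"ty":0,"tz":-0.18,"wx":0,"wy":0,"wz":0},{"tx":0,"ty":0,"tz":-0.18,"wx":0,"wy":0,"wz":0},{"tx":0,"ty":0,"tz":-0.18,"wx":0,"wy":0,"wz":0},{"tx":0,"ty":0,"tz":-0.1,"wx":0,"wy":0,"wz":0},{"tx":0,"ty":0,"tz":0,"wx":0,"wy":0,"wz":0},{"tx":0,"ty":0,"tz":0,"wx":0,"wy":0,"wz":0}]}}

```text
clock: 27.5
ee_pos: [0.5477, 0.2383, 0.211]
tcp_rot: [2.345, 2.09, 0.002]
ft_force: [-0.2, 0.4, -1.1]
grip_width: 0.604
grasp_force: 0.0
```

```bash
python3 -c "
from h import *
go(*slot(0),.2)
p,d,W,K,C=grab('wrist')
for k in(.105,.035,-.035):chk(W,slot(k),.049,.06)
t=grab('top')
for k in(.105,.035,-.035,-.105):chk(t[2],slot(k),.049,.06)
for k in(.105,.035,-.035,-.105):chk(t[2],slot(k)+.085*TX,.085,.1)
W=t[2];w=W[295:325,205:290].reshape(-1,3);q=w[(w[:,2]>.045)&(w[:,0]<.5)];e=q[:,:2]-TC
print(len(q),'bar tray x',np.percentile(e@TX,[2,50,98]).round(4),'y',(e@TY).min(),(e@TY).max(),'z',np.percentile(q[:,2],[2,50,98]).round(4))
"
```

```text
t 27.5 pos [0.5477 0.2383 0.211 ] yaw -0.115 tilt [0.0016 0.0004] d mm [-105.5    0.4   11. ] units [-0.422  0.001  0.044] w 51.4 F [-0.2  0.4 -1.1]
1514 ctr [0.5496 0.2387] D 0.0424 tray -0.041 0.106
957 ctr [0.5424 0.169 ] D 0.0354 tray -0.0402 0.036
574 ctr [0.5346 0.0989] D 0.0285 tray -0.0399 -0.0345
173 ctr [0.547  0.2399] D 0.0418 tray -0.0437 0.107
117 ctr [0.5394 0.1699] D 0.0347 tray -0.0433 0.0366
78 ctr [0.5316 0.0997] D 0.0277 tray -0.0429 -0.0341
53 ctr [0.5228 0.0297] D 0.0216 tray -0.0437 -0.1046
184 ctr [0.6317 0.2286] D 0.0421 tray 0.0416 0.1055
129 ctr [0.6237 0.1584] D 0.0349 tray 0.0417 0.0348
86 ctr [0.6168 0.0892] D 0.0276 tray 0.0429 -0.0347
59 ctr [0.6077 0.0194] D 0.0225 tray 0.0418 -0.1051
749 bar tray x [-0.1392 -0.129  -0.1183] y -0.09543703862966205 0.09098060905621144 z [0.0951 0.1022 0.1076]
```

All sockets are placed within 2 mm. The bar centre is at tray (-0.129, 0.095), handle angle about 0.30. I'll move over the bar and grip it.

>>> {"method": "move_arm", "body": {"commands": [{"tx":-0.08,"ty":-0.07,"tz":0,"wx":0,"wy":0,"wz":0},{"tx":-0.14,"ty":-0.115,"tz":0,"wx":0,"wy":0,"wz":0},{"tx":-0.14,"ty":-0.115,"tz":0.03,"wx":0,"wy":0,"wz":0},{"tx":-0.06,"ty":-0.045,"tz":0.1,"wx":0,"wy":0,"wz":0},{"tx":0,"ty":0,"tz":0.12,"wx":0,"wy":0,"wz":0},{"tx":0,"ty":0,"tz":0.05,"wx":0,"wy":0,"wz":0},{"tx":0,"ty":0,"tz":0,"wx":0,"wy":0,"wz":0},{"tx":0,"ty":0,"tz":0,"wx":0,"wy":0,"wz":0}], "jaw": -0.4}}

```text
clock: 28.4
ee_pos: [0.4494, 0.1438, 0.1345]
tcp_rot: [-2.344, -2.089, 0.003]
ft_force: [-0.7, 0.3, 0.1]
grip_width: 0.701
grasp_force: 0.0
```

Run:
```python
from h import *
p,d,W,K,C=grab('wrist');save("w6",p)
b=TC-.129*TX; go(*b,.069)
e=W[...,:2]-TC;X=e@TX;Y=e@TY;m=(abs(X+.129)<.03)&(abs(Y-.0)<.09)&(W[...,2]>.06)&(W[...,2]<.115)
q=W[m];print(m.sum(),"x",np.percentile(X[m],[2,50,98]).round(4),"y",Y[m].min().round(3),Y[m].max().round(3),"z",np.percentile(q[:,2],[50,98]).round(4))
ths=np.linspace(.3,np.pi/2,13);print((np.diff(-np.cos(ths))*.54).round(4).tolist(),(np.diff(np.sin(ths))*.54).round(4).tolist())
```

```text
t 28.45 pos [0.4501 0.1439 0.1352] yaw -0.1149 tilt [-0.0005 -0.0001] d mm [-0.5  0.1 66.2] units [-0.002  0.     0.265] w 59.8 F [ 0.2  0.2 -0. ]
12961 x [-0.1366 -0.1264 -0.116 ] y -0.09 0.09 z [0.1049 0.108 ]
[0.0198, 0.0253, 0.0306, 0.0355, 0.0401, 0.0441, 0.0477, 0.0508, 0.0533, 0.0552, 0.0564, 0.0571] [0.0536, 0.0512, 0.0483, 0.0448, 0.0408, 0.0363, 0.0314, 0.0262, 0.0207, 0.015, 0.009, 0.003]
```

View pics/w6.png

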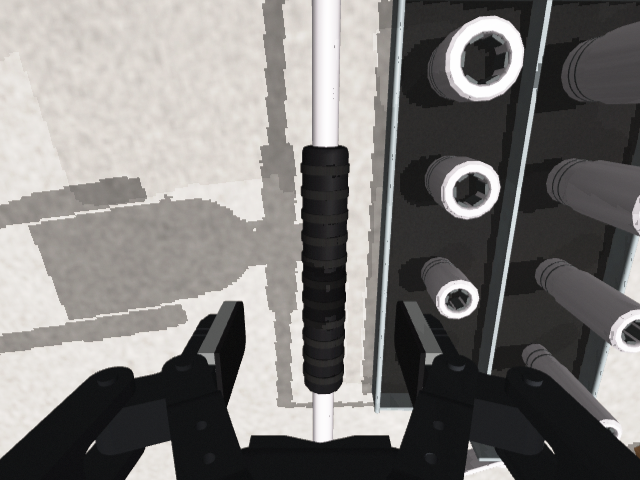

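The wrist view shows the black grip at u≈325, centred between the pads (about 243 and 397), with the sockets standing well clear to the right. I'll descend and grip the bar.

>>> {"method": "move_arm", "body": {"commands": [{"tx":0,"ty":0,"tz":0.05,"wx":0,"wy":0,"wz":0},{"tx":0,"ty":0,"tz":0.1,"wx":0,"wy":0,"wz":0},{"tx":0,"ty":0,"tz":0.08,"wx":0,"wy":0,"wz":0},{"tx":0,"ty":0,"tz":0.035,"wx":0,"wy":0,"wz":0},{"tx":0,"ty":0,"tz":0,"wx":0,"wy":0,"wz":0},{"tx":0,"ty":0,"tz":0,"wx":0,"wy":0,"wz":0}]}}

```text
clock: 29.05
ee_pos: [0.4507, 0.144, 0.0697]
tcp_rot: [2.345, 2.09, 0.002]
ft_force: [-0.3, 0.8, -0.1]
grip_width: 0.699
grasp_force: 0.0
```

>>> {"method": "move_arm", "body": {"commands": [{"tx":0,"ty":0,"tz":0,"wx":0,"wy":0,"wz":0},{"tx":0,"ty":0,"tz":0,"wx":0,"wy":0,"wz":0},{"tx":0,"ty":0,"tz":0,"wx":0,"wy":0,"wz":0},{"tx":0,"ty":0,"tz":0,"wx":0,"wy":0,"wz":0},{"tx":0,"ty":0,"tz":0,"wx":0,"wy":0,"wz":0},{"tx":0,"ty":0,"tz":0,"wx":0,"wy":0,"wz":0},{"tx":0,"ty":0,"tz":0,"wx":0,"wy":0,"wz":0}], "jaw": 1}}

```text
clock: 29.75
ee_pos: [0.4512, 0.1439, 0.0694]
tcp_rot: [2.344, 2.089, 0.003]
ft_force: [4.9, -0.9, 0.6]
grip_width: 0.237
grasp_force: 58.6
```

```bash
python3 -c "
from h import *
go(*(TC-.129*TX),.069)"
```

```text
t 29.75 pos [0.4512 0.1439 0.0694] yaw -0.1152 tilt [0.0027 0.0001] d mm [-0.6 -1.1  0.4] units [-0.002 -0.005  0.001] w 20.1 F [ 4.9 -0.9  0.6]
```

>>> {"method": "move_arm", "body": {"commands": [{"tx":0,"ty":0.009,"tz":-0.027,"wx":0,"wy":0,"wz":0},{"tx":0,"ty":0.011,"tz":-0.027,"wx":0,"wy":0,"wz":0},{"tx":0,"ty":0.012,"tz":-0.026,"wx":0,"wy":0,"wz":0},{"tx":0,"ty":0.013,"tz":-0.025,"wx":0,"wy":0,"wz":0},{"tx":0,"ty":0.015,"tz":-0.025,"wx":0,"wy":0,"wz":0},{"tx":0,"ty":0.016,"tz":-0.023,"wx":0,"wy":0,"wz":0}]}}

```text
clock: 30.35
ee_pos: [0.4661, 0.142, 0.1054]
tcp_rot: [-2.342, -2.086, 0.007]
ft_force: [-1.4, 2.9, -9.1]
grip_width: 0.239
grasp_force: 59.3
```

```bash
python3 -c "
from h import *
go(*(TC-.129*TX),.069)
o=bot.get_obs();print(o['moment'].round(2),o['grasp_force'])"
```

```text
t 30.35 pos [0.4661 0.142  0.1054] yaw -0.1153 tilt [-0.0067  0.0005] d mm [ -0.5 -15.9  36.5] units [-0.002 -0.064  0.146] w 20.3 F [-1.4  2.9 -9.1]
[ 0.42  0.43 -0.1 ] 59.25938308238983
```

>>> {"method": "move_arm", "body": {"commands": [{"tx":0,"ty":0.035,"tz":-0.045,"wx":0,"wy":0,"wz":0},{"tx":0,"ty":0.04,"tz":-0.041,"wx":0,"wy":0,"wz":0},{"tx":0,"ty":0.044,"tz":-0.036,"wx":0,"wy":0,"wz":0},{"tx":0,"ty":0.048,"tz":-0.031,"wx":0,"wy":0,"wz":0},{"tx":0,"ty":0.051,"tz":-0.026,"wx":0,"wy":0,"wz":0}]}}

```text
clock: 30.85
ee_pos: [0.5098, 0.1368, 0.1522]
tcp_rot: [-2.329, -2.079, 0.031]
ft_force: [-25.8, 0.8, 26.2]
grip_width: 0.235
grasp_force: 59.3
```

```bash
python3 -c "
from h import *
go(*TC,.164)
o=bot.get_obs();print(o['moment'].round(2),o['grasp_force'])"
```

```text
t 30.85 pos [0.5098 0.1368 0.1522] yaw -0.1134 tilt [-0.0276  0.0008] d mm [ -0.5  68.5 -13.6] units [-0.002  0.274 -0.055] w 20.0 F [-25.8   0.8  26.2]
[ 0.06  4.18 -0.14] 59.267213344573975
```

>>> {"method": "move_arm", "body": {"commands": [{"tx":0,"ty":0,"tz":0,"wx":0,"wy":0,"wz":0},{"tx":0,"ty":0,"tz":0,"wx":0,"wy":0,"wz":0},{"tx":0,"ty":0,"tz":0,"wx":0,"wy":0,"wz":0}]}}

```text
clock: 31.15
ee_pos: [0.5144, 0.1363, 0.1546]
tcp_rot: [-2.336, -2.084, 0.018]
ft_force: [-28.1, 0.5, 34.7]
grip_width: 0.234
grasp_force: 60.8
```

```bash
python3 -c "
from h import *
go(*TC,.164)
o=bot.get_obs();print(o['moment'].round(2),o['grasp_force'])
e=o['ee_pos'][:2]-TC;print('tray',e@TX,e@TY)
p,d,W,K,C=grab('top')
e=W[...,:2]-TC;X=e@TX;Y=e@TY;m=(abs(X+.06)<.06)&(abs(abs(Y)-.1)<.03)&(W[...,2]>.1)&(W[...,2]<.22)
print(m.sum(),np.percentile(X[m],[5,50,95]).round(4),np.percentile(W[m][:,2],[5,50,95]).round(4),p[m].mean(0))"
```

```text
t 31.15 pos [0.5144 0.1363 0.1546] yaw -0.1138 tilt [-0.0154  0.0003] d mm [ -0.5  64.1 -10.4] units [-0.002  0.256 -0.042] w 19.9 F [-28.1   0.5  34.7]
[ 0.21  5.57 -0.14] 60.76342284679413
tray -0.06422504580374619 0.0003677872115855669
174 [-0.071  -0.0661 -0.0602] [0.1724 0.1773 0.1807] [121.25862069 119.05747126 123.13793103]
```

>>> {"method": "move_arm", "body": {"commands": [{"tx":0,"ty":-0.015,"tz":-0.01,"wx":0,"wy":0,"wz":0},{"tx":0,"ty":-0.01,"tz":-0.005,"wx":0,"wy":0,"wz":0},{"tx":0,"ty":0,"tz":0,"wx":0,"wy":0,"wz":0}]}}

```text
clock: 31.5
ee_pos: [0.5144, 0.1363, 0.1552]
tcp_rot: [-2.343, -2.088, 0.005]
ft_force: [-7.4, 1.6, 0.5]
grip_width: 0.241
grasp_force: 60.5
```

>>> {"method": "move_arm", "body": {"commands": [{"tx":0,"ty":0,"tz":0,"wx":0,"wy":0,"wz":0},{"tx":0,"ty":0,"tz":0,"wx":0,"wy":0,"wz":0},{"tx":0,"ty":0,"tz":0,"wx":0,"wy":0,"wz":0}], "jaw": 0.3}}

```text
clock: 31.8
ee_pos: [0.5179, 0.136, 0.1562]
tcp_rot: [2.345, 2.089, 0.002]
ft_force: [0.2, 0.6, 1.1]
grip_width: 0.35
grasp_force: 0.0
```

```bash
cat >> h.py <<'E'
def bar():
    o=bot.get_obs();e=o['ee_pos'][:2]-TC;print('TCP tray',(e@TX).round(4),(e@TY).round(4),'z',o['ee_pos'][2].round(4),'F',o['ft_force'].round(1),'w',o['grip_width']*85,'t',o['clock'])
    p,d,W,K,C=grab('top')
    e=W[...,:2]-TC;X=e@TX;Y=e@TY;m=(abs(X+.03)<.08)&(abs(abs(Y)-.1)<.03)&(W[...,2]>.12)&(W[...,2]<.23)
    x=np.median(X[m]);z=np.percentile(W[m][:,2],95)-.007
    print(m.sum(),'bar',x.round(4),z.round(4),'theta',np.arctan2(z-.055,-x).round(3),'acos',np.arccos(-x/.135).round(3))
E
python3 -c "
from h import *
bar()"
```

```text
TCP tray -0.0608 0.0004 z 0.1562 F [0.2 0.6 1.1] w 29.770787754144493 t 31.8
176 bar -0.0661 0.1731 theta 1.06 acos 1.059
```

>>> {"method": "move_arm", "body": {"commands": [{"tx":0,"ty":0.02,"tz":-0.01,"wx":0,"wy":0,"wz":0},{"tx":0,"ty":0.035,"tz":-0.012,"wx":0,"wy":0,"wz":0},{"tx":0,"ty":0.035,"tz":-0.01,"wx":0,"wy":0,"wz":0},{"tx":0,"ty":0.035,"tz":-0.006,"wx":0,"wy":0,"wz":0},{"tx":0,"ty":0.035,"tz":-0.004,"wx":0,"wy":0,"wz":0},{"tx":0,"ty":0.035,"tz":0,"wx":0,"wy":0,"wz":0},{"tx":0,"ty":0.03,"tz":0,"wx":0,"wy":0,"wz":0},{"tx":0,"ty":0.02,"tz":0,"wx":0,"wy":0,"wz":0},{"tx":0,"ty":0.014,"tz":0,"wx":0,"wy":0,"wz":0},{"tx":0,"ty":0,"tz":0,"wx":0,"wy":0,"wz":0}]}}

```text
clock: 32.85
ee_pos: [0.5818, 0.1286, 0.166]
tcp_rot: [2.345, 2.089, 0.001]
ft_force: [-0.0, -0.1, 0.7]
grip_width: 0.35
grasp_force: 0.2
```

>>> {"method": "move_arm", "body": {"commands": [{"tx":0,"ty":0,"tz":0,"wx":0,"wy":0,"wz":0},{"tx":0,"ty":0,"tz":0,"wx":0,"wy":0,"wz":0},{"tx":0,"ty":0,"tz":0,"wx":0,"wy":0,"wz":0}]}}

```text
clock: 33.15
ee_pos: [0.5812, 0.1287, 0.1662]
tcp_rot: [2.345, 2.09, 0.001]
ft_force: [-0.4, 0.3, -0.0]
grip_width: 0.353
grasp_force: 0.0
```

```bash
python3 -c "
from h import *
bar()"
```

```text
TCP tray 0.003 0.0004 z 0.1662 F [-0.4  0.3 -0. ] w 29.99651880773566 t 33.15
328 bar -0.0023 0.1906 theta 1.554 acos 1.554
```

The handle stands at about 1.55 rad with no force on it. I'll open and retreat straight up.

>>> {"method": "move_arm", "body": {"commands": [{"tx":0,"ty":-0.012,"tz":0,"wx":0,"wy":0,"wz":0},{"tx":0,"ty":0,"tz":0,"wx":0,"wy":0,"wz":0},{"tx":0,"ty":0,"tz":0,"wx":0,"wy":0,"wz":0},{"tx":0,"ty":0,"tz":0,"wx":0,"wy":0,"wz":0}], "jaw": -0.3}}

```text
clock: 33.6
ee_pos: [0.578, 0.1291, 0.1662]
tcp_rot: [2.345, 2.09, 0.0]
ft_force: [0.2, -1.0, 0.1]
grip_width: 0.652
grasp_force: 0.0
```

>>> {"method": "move_arm", "body": {"commands": [{"tx":0,"ty":0,"tz":-0.05,"wx":0,"wy":0,"wz":0},{"tx":0,"ty":0,"tz":-0.1,"wx":0,"wy":0,"wz":0},{"tx":0,"ty":0,"tz":-0.15,"wx":0,"wy":0,"wz":0},{"tx":0,"ty":0,"tz":-0.15,"wx":0,"wy":0,"wz":0},{"tx":0,"ty":0,"tz":-0.05,"wx":0,"wy":0,"wz":0},{"tx":0,"ty":0,"tz":0,"wx":0,"wy":0,"wz":0},{"tx":0,"ty":0,"tz":0,"wx":0,"wy":0,"wz":0},{"tx":0,"ty":0,"tz":0,"wx":0,"wy":0,"wz":0}]}}

```text
clock: 34.4
ee_pos: [0.5771, 0.129, 0.2891]
tcp_rot: [-2.344, -2.088, 0.005]
ft_force: [-0.2, -0.4, 0.1]
grip_width: 0.652
grasp_force: 0.0
```

```bash
python3 -c "
from h import *
bar()
p,d,W,K,C=grab('top')
for k in(.105,.035,-.035,-.105):chk(W,slot(k),.049,.06)
for k in(.105,.035,-.035,-.105):chk(W,slot(k)+.085*TX,.085,.1)
s=grab('scene')[0];save('end',cv2.resize(s[160:380,240:500],(780,600)))"
```

```text
TCP tray -0.0011 0.0003 z 0.2891 F [-0.2 -0.4  0.1] w 55.38265625916211 t 34.4
343 bar -0.0021 0.1905 theta 1.555 acos 1.555
159 ctr [0.5469 0.2393] D 0.0421 tray -0.0438 0.1064
none
81 ctr [0.5315 0.0996] D 0.0274 tray -0.043 -0.0342
52 ctr [0.523  0.0299] D 0.0215 tray -0.0435 -0.1044
14 ctr [0.6169 0.2371] D 0.0168 tray 0.026 0.1122
14 ctr [0.6247 0.1442] D 0.0176 tray 0.0444 0.0208
85 ctr [0.6171 0.0891] D 0.0273 tray 0.0432 -0.0348
59 ctr [0.6076 0.019 ] D 0.0215 tray 0.0418 -0.1055
```

View pics/end.png

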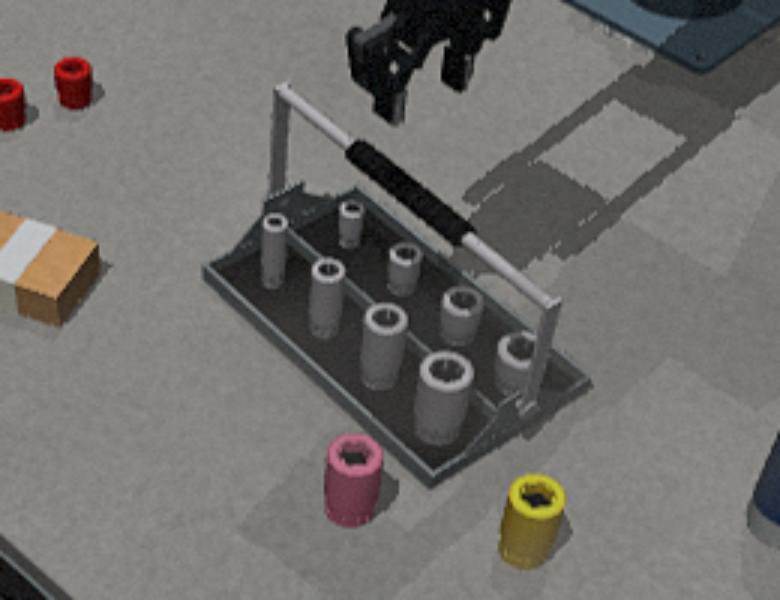

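The final scene crop shows all eight sockets upright in a neat grid. The handle stands straight up, bar from (285,90) to (550,300), and the gripper is clear at (430,60).

```bash
python3 -c "
from h import *
print(bot.job_done())"
```

```text
the job is handed in; nothing more can be done
None
```

I handed the job in at about 34 s: the three short sockets stand in the front lane before their deep mates, all eight sockets look upright in the grid, and the handle stands at about 1.55 rad; the first grasp of short_m missed and tilted it, the second try placed it, and the verdict was not shown.

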